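Pack two sample jars and start the parcel's logger

TASK

Pack the parcel in order: lower the slim bottle upright into pocket 1 (the one beside the logger), let it go, then lower the squat jar upright into pocket 2 next to it and let it go, dropping neither; leave everything else on the bench alone. Only then take the reader wand out of its holder by its body and start the logger: hold the wand's steel nose on the middle of the logger's round sprung pad, wand square to the sloping face, with a light push that keeps the pad about half-way in. The program finishes while the gripper is still holding the wand there; do not let go or put it back.

Things in the scene. Friction and masses are not known exactly. Their poses are not given: they have to be found in the camera images.
- bottle_mid (a point): Slim amber glass bottle with a narrow neck and cap, round, body 40 mm diameter, 105 mm tall, standing on the bench, about 0.16 kg; the point is on its axis half-way up (52.5 mm above its foot), where it is still full width; z axis up along the bottle.
- jar_mid (a point): Squat amber glass jar with a lid, round, 44 mm diameter, 80 mm tall, standing on the bench, about 0.18 kg; the point is on its axis half-way up (40 mm above its foot); z axis up along the jar.
- parcel: Fixed shallow cardboard tray, 170 (x) by 310 mm (y), 4 mm walls 34 mm high; origin under its centre, z up. Its insert (top 30 mm above the bench) has three pockets 70 mm apart along y, with 1, 2 and 3 dots on their -x side. White logger at the +y end, then pockets 1, 2, 3 towards -y; a low tin fills pocket 3. Fingers closing along the parcel's x have free room.
- pocket1 (a point): Centre of the floor of pocket 1, beside the logger: 50 mm square, floor 12 mm above the bench, mouth 18 mm above the floor; axes as the parcel.
- pocket2 (a point): Centre of the floor of pocket 2, the middle one, between pocket 1 and the tin: same size; axes as the parcel.
- pad_top (a point): Centre of the top of the logger's pad: metal disc 28 mm across with a dark centre dot and a dark ring round it, 10 mm proud of the logger's sloping white face (80 by 66 mm, 20 degrees, facing up and to the parcel's -x). The point moves with the pad; z points out of it, square to the sloping face; y along the parcel's y. About 66 mm above the bench.
- pad (a joint): How far the sprung pad is pushed in, m: 0 free, 0.008 at its stop; it slides straight in along its axis, spring about 0.7 N to start plus 0.7 N per mm (about 3.5 N half-way).
- holder: Fixed black block, 75 by 75 mm, 70 mm high, with a square socket 25 mm wide and 60 mm deep (its floor 10 mm above the bench) in which the wand stands nose down; origin under its centre, z up.
- wand_grip (a point): Grasp point on the reader wand's axis, 100 mm from its nose tip, 30 mm below its top. Wand 130 mm long, 0.12 kg: square grey body 22 by 22 by 100 mm, then a round steel nose 14 mm across, 30 mm long, flat end. x, y square to the body's sides; z from nose to top. Starts upright in the holder, this point 110 mm above the bench; it clears the holder when lifted 62 mm.
- wand_tip (a point): Centre of the flat end of the wand's nose; axes as wand_grip.
- tin: Bystander: low metal tin, 44 mm diameter, 45 mm tall, already in pocket 3; origin under its centre.
- tape_roll: Bystander: roll of brown tape lying flat, 100 mm diameter, 48 mm high; origin under its centre.
- label_roll: Bystander: roll of white labels lying flat, 80 mm diameter, 60 mm high; origin under its centre.
- pen_cup: Bystander: white cup, 72 mm diameter, 95 mm tall; origin under its centre.
- dispenser: Bystander: blue hand tape dispenser, 130 by 55 mm, about 72 mm tall; origin under its centre.
- cutter: Bystander: box cutter lying flat, 170 mm long, 17 mm thick; origin under the handle's centre.
- small_carton: Bystander: closed brown carton 100 by 140 by 60 mm; origin under its centre.

How it is judged:
By the outcome, as a careful person would: the job done as asked, in the order asked, and still so for the second after the job is handed in, while the arm keeps its last pose, push and grip.
It also fails if it takes over 72 s, if anything falls off the work surface, if the arm or the gripper's body presses on something with over 40 N, if the wrist force passes 120 N, or if a joint passes its speed limit or range.

ROBOT

A 6-joint arm with a two-finger parallel gripper is mounted at the origin on the work surface. World frame = base frame: x ahead of the robot, y to its left, z up, the work surface at z = 0. Lengths are in mm, angles in rad, forces in N, time in s.
With the tool pointing down it reaches from about 425 to 1125 mm from the base axis. Payload 14.9 kg.
Tool frame: the origin (TCP) lies at the very end of the fingers, on their centre line; the grasp point (between the pads) lies 19 mm behind it (arm.pinch_z is the distance from the TCP to the grasp point, in mm); z points along the fingers, y is the line along which they close (so a half turn about z gives the same grasp; the last joint's range is limited). The gripper opens to 91 mm and grips with 3 to 60 N. Pads are 32 mm wide; open, the fingers measure 118 mm over their backs; the gripper's body (76 mm by 178 mm) begins 60 mm behind the grasp point.
Start: joints at [1.283, 0.379, 1.734, -0, 1.028, -0.033], TCP at [176.443, 677.411, 213.932] pointing down, gripper open.
Joint ranges: [-2.77, 2.77], [-0.74, 2.19], [0, 2.66], [-1.06, 4.2], [0.31, 2.87], [-3.08, 3.08]. Speed limits (rad/s): [1.89, 1.89, 2.39, 3.14, 3.14, 3.14].

INTERFACE

Orientations are given as a unit quaternion [w, x, y, z].
In Python, from rig import observe, cams, ticket, arm gives the robot as it stands.
- The arm moves only by the tool send_rows, never from a script. Its argument "series" is a list of rows, each an object with "delta_pos": the shift along the tool's x, y, z each as a share of 40 mm, from -1 to 1, a list of three; "angular": the turn, a rotation vector about the tool's x, y, z each as a share of pi/2 rad, from -1 to 1, a list of three; "claw": the closure, from 0 (fully open) to 1 (shut). In form: [{"delta_pos": [tx, ty, tz], "angular": [wx, wy, wz], "claw": claw}, ...]. A call has exactly 10 rows; each row shifts and turns the commanded pose from where the row before left it, along the tool's axes as they then stand; what a row does not reach is not made up. A row lasts 1/10 s, in which the tool goes at most 50 mm and 8.59 degrees, less where a joint would pass 70% of its speed; a pose out of reach is approached as far as the arm can. A call with a number of a shift or a turn outside -1 to 1 is refused whole. A call with a gripper value outside its range is refused whole. The fingers move at their own pace and stop on an object; "squeeze" is the grip in N (left out, the last holds). Time passes only in rows, so rows that do not move let the fingers close, or fill a call up. It gives the time, the measured TCP pose, the force, the opening and the grip force at its end, in the units of the state.
- observe(): the state, without advancing time (a new reading comes with each control period).
- cams.read_camera(name): name is "scene" or "side" or "wrist"; returns a dict with "img" (400x640x3 uint8, red, green, blue), "z_map" (400x640 float32, mm along the optical axis (not along the pixel's ray), 0 where there is no reading), "fx", "fy", "cx", "cy" (pixels), "R" (3x3) and "t" (3): a world point X has camera coordinates R X + t; the wrist camera has in their place "T_tool_cam" (4x4, takes a point from camera to tool coordinates, whose origin is the TCP and whose axes are the flange's). Camera axes: x right, y down, z forward; pixel columns grow to the right and rows downward; lengths in mm; the calibration is good to about 2 mm. A picture is of the moment at which its call begins: read the wrist's pose just before it.
- ticket.job_done(): hands the job in; it is judged then, once.
The state is a dict: "clock": time; "q": joint angles; "joint_vel": joint speeds; "joint_efforts": joint torques, N m; "ee_pos": TCP position; "tcp_rot": TCP orientation; "force": force on the tool from outside, world axes, zero at the start; "ft_torque": the same for the moment, N m; "gripper_width": opening from 0.0 (shut) to 1.0 (fully open); "finger_force": force on a finger pad.
Only numpy, scipy, OpenCV 4.12 (cv2) and the standard library are available. Lean on these libraries where they do the work, as an engineer would, in place of code of your own. Each camera call takes 0.05 s, during which the arm holds its last target. There are 200 camera calls.

## Working session

There is one attempt and no reset: what is moved stays moved. The work goes in short steps, Python scripts to look and compute and a tool call to move; the robot and the scene stay as the last step left them, time stands still between calls to the robot, and variables do not carry over. Pictures are saved under pics/ and viewed, at most 13 in all, crops included, and the job is handed in when it is done.

Besides the shell and the picture viewer there is one more tool, called after "Emit:" in YAML: its name, and indented under it one key for each argument. send_rows: Moves the arm, as the interface text tells. Shift numbers are shares of 40 mm and turn numbers shares of pi/2 rad, none past 1 either way. Its arguments: {"type":"object","properties":{"series":{"type":"array"},"squeeze":{"type":"number"}},"required":["series"]}

```bash
mkdir -p pics; python3 - <<'E'
from rig import observe,cams
import cv2,numpy as np,pickle
print(observe())
d={}
for n in ["scene","side","wrist"]:
    c=cams.read_camera(n); d[n]=c; cv2.imwrite(f"pics/{n}0.png",c["img"][:,:,::-1])
    print(n,{k:np.round(v,3).tolist() for k,v in c.items() if k not in("img","z_map")},(c["z_map"]>0).mean())
pickle.dump(d,open("c0.pkl","wb"))
E
```

```text
{'clock': 0.0, 'q': array([ 1.28270409e+00,  3.79436609e-01,  1.73477544e+00,  4.79648494e-06,
        1.02852061e+00, -3.32810545e-02]), 'joint_vel': array([ 0.00138266,  0.00069169, -0.00108758, -0.00181819,  0.00033453,
       -0.00048893]), 'joint_efforts': array([ 1.07372987e-03, -7.63731265e+01, -4.34367049e+01,  6.51182723e-02,
        4.24947578e-02, -1.09707557e-04]), 'ee_pos': array([176.3208846 , 677.01308028, 213.27129507]), 'tcp_rot': array([-9.32256228e-05,  1.27062398e-01,  9.91894562e-01, -5.62333798e-04]), 'force': array([ 0.41589421,  0.61121515, -0.59803817]), 'ft_torque': array([ 0.01314761,  0.04947845, -0.01247955]), 'finger_force': 0.0, 'gripper_width': 1.0009188769709765}
scene {'fx': 456.527, 'fy': 456.527, 'cx': 323.94, 'cy': 201.359, 'R': [[-0.76, 0.65, -0.018], [0.49, 0.554, -0.673], [-0.428, -0.52, -0.739]], 't': [460.57, -207.095, 1644.921]} 0.9959609375
side {'fx': 371.419, 'fy': 371.419, 'cx': 318.481, 'cy': 200.901, 'R': [[0.905, -0.424, -0.012], [-0.32, -0.663, -0.677], [0.279, 0.616, -0.736]], 't': [-507.771, 232.779, 1272.753]} 0.99610546875
wrist {'fx': 290.627, 'fy': 290.627, 'cx': 316.691, 'cy': 204.228, 'T_tool_cam': [[-0.002, -0.959, -0.284, 80.943], [1.0, -0.002, -0.0, -0.029], [-0.0, -0.284, 0.959, -170.53], [0.0, 0.0, 0.0, 1.0]]} 0.99621484375
```

View pics/scene0.png

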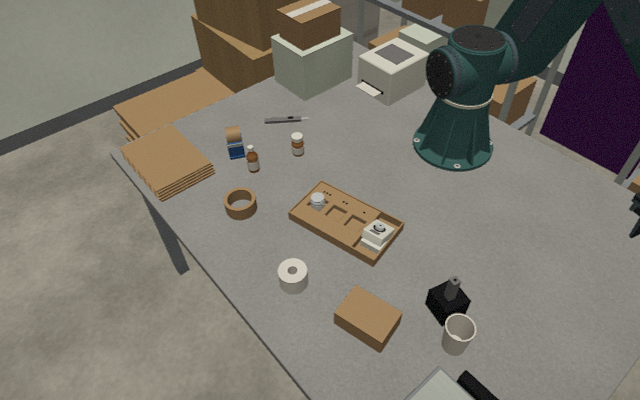

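View pics/side0.png

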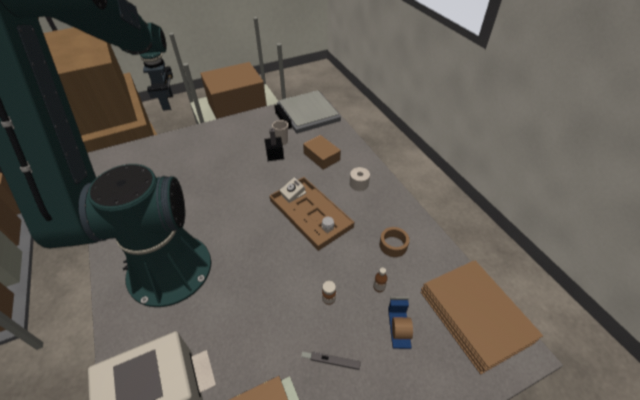

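The scene camera shows the bottle at about (252,160), jar (297,145), tray centre (347,222) with the logger pad at (379,228), and the holder at (448,300) with the wand top at (454,280). The side camera shows the same layout: bottle (381,280), jar (329,292), logger (292,187), holder (274,148).

```bash
cat > h.py <<'E'
import numpy as np,cv2
from scipy.spatial.transform import Rotation as Ro
def quat(q): return Ro.from_quat([q[1],q[2],q[3],q[0]]).as_matrix()
def cloud(c,st=None):
    h,w=c["z_map"].shape; u,v=np.meshgrid(np.arange(w),np.arange(h)); z=c["z_map"].astype(float)
    P=np.stack([(u-c["cx"])/c["fx"]*z,(v-c["cy"])/c["fy"]*z,z],-1)
    if "R" in c: return (P-np.array(c["t"]))@np.array(c["R"])
    T=np.array(c["T_tool_cam"]); P=P@T[:3,:3].T+T[:3,3]
    return P@quat(st["tcp_rot"]).T+st["ee_pos"]
def ray(c,u,v,zp,st=None):
    "pixel -> world point on plane z=zp"
    d=np.array([(u-c["cx"])/c["fx"],(v-c["cy"])/c["fy"],1.])
    if "R" in c:
        R=np.array(c["R"]); o=-R.T@np.array(c["t"]); d=R.T@d
    else:
        T=np.array(c["T_tool_cam"]);Q=quat(st["tcp_rot"]); o=Q@T[:3,3]+st["ee_pos"]; d=Q@T[:3,:3]@d
    return o+d*(zp-o[2])/d[2]
E
python3 - <<'E'
import pickle; from h import *
d=pickle.load(open("c0.pkl","rb"))
for n in ["scene","side"]:
    c=d[n]; W=cloud(c); z=W[...,2]
    m=((z>9)&(z<140)&(W[...,0]>250)&(c["z_map"]>0)).astype(np.uint8)
    b=W[(abs(z)<8)]; print(n,"bench z",np.median(b[:,2]),b[:,2].std())
    k,L,S,C=cv2.connectedComponentsWithStats(m)
    for i in range(1,k):
        if S[i,4]<50: continue
        P=W[L==i]; zt=np.percentile(P[:,2],98); T=P[P[:,2]>zt-6]
        (rc,rs,ra)=cv2.minAreaRect(P[:,:2].astype(np.float32))
        print(C[i].round(),S[i,4],"ztop",zt.round(1),"topmean",T[:,:2].mean(0).round(1),"rect",np.round(rc,1),np.round(rs),round(ra,1),c["img"][L==i].mean(0).round())
E
```

```text
scene bench z -0.24032073094624867 2.357205279746926
[15.  4.] 315 ztop 64.8 topmean [  895.3 -2225.5] rect [  832.  -2230.9] [210.  52.] 3.2 [134. 135. 123.]
[282. 119.] 146 ztop 19.0 topmean [ 375.6 -511. ] rect [ 376.6 -511.4] [ 31. 141.] 51.2 [104. 102.  99.]
[166. 161.] 4073 ztop 58.2 topmean [ 831.4 -570.5] rect [ 826.2 -575.8] [296. 207.] 89.9 [152. 124.  88.]
[234. 142.] 472 ztop 73.4 topmean [ 592.7 -514.5] rect [ 600.3 -497.5] [117.  55.] 63.4 [93. 90. 85.]
[297. 144.] 259 ztop 83.3 topmean [ 446.9 -331.1] rect [ 448.9 -328.4] [44. 44.] 15.6 [136. 126. 110.]
[252. 159.] 256 ztop 104.7 topmean [ 613.3 -364.6] rect [ 617.3 -361. ] [30. 41.] 47.7 [117. 101.  82.]
[345. 220.] 4707 ztop 65.8 topmean [532.1 129.8] rect [540.9  19.6] [177. 314.] 13.1 [145. 123.  95.]
[239. 202.] 701 ztop 51.0 topmean [ 745.9 -242.2] rect [ 745.5 -243.9] [103.  99.] 73.7 [112.  90.  65.]
[292. 275.] 872 ztop 63.2 topmean [788.6  82.2] rect [788.7  82.6] [79. 78.] 11.0 [170. 165. 153.]
[452. 315.] 2280 ztop 133.9 topmean [543.7 409.2] rect [565.  448.1] [175.  95.] 58.0 [73. 71. 66.]
[367. 317.] 262
[... 1271 characters left out ...]
top 66.2 topmean [522.2 121.5] rect [534.5  19.3] [174. 315.] 13.0 [120.  97.  75.]
[394. 241.] 555 ztop 51.9 topmean [ 737.9 -248.4] rect [ 737.7 -247.8] [100.  98.] 66.5 [89. 69. 52.]
[480. 315.] 6980 ztop 58.3 topmean [ 819.5 -590.7] rect [ 820.2 -577.5] [285. 211.] 89.9 [128.  98.  71.]
[380. 280.] 251 ztop 107.7 topmean [ 606.3 -367.4] rect [ 602.6 -370.8] [33. 40.] 47.4 [94. 79. 67.]
[329. 292.] 278 ztop 83.6 topmean [ 439.9 -334.2] rect [ 438.5 -335.6] [42. 41.] 67.3 [129. 118. 105.]
[400. 322.] 1021 ztop 74.4 topmean [ 581.9 -524.1] rect [ 588.6 -509.6] [132.  56.] 63.9 [69. 67. 72.]
[333. 359.] 450 ztop 20.1 topmean [ 370.3 -516.9] rect [ 358.5 -508.5] [ 23. 166.] 53.4 [90. 85. 82.]
```

View pics/wrist0.png

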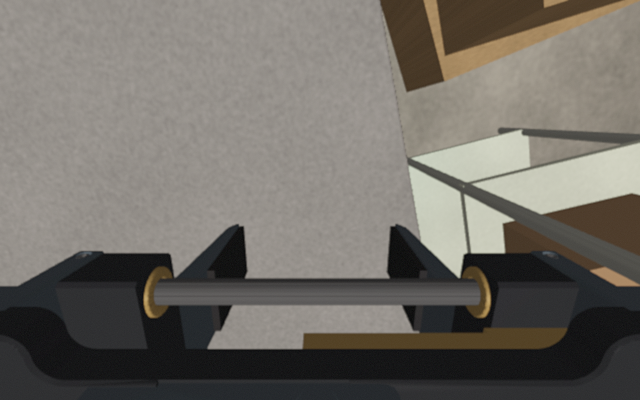

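The wrist view shows only bench and the fingers; the tool axis projects to about column 317, row 250. The two cameras agree to about 7 mm, so I'll refine with the wrist camera over each object and start moving now.

```bash
cat >> h.py <<'E'
def Rdown(ydeg,tilt=None):
    a=np.radians(ydeg); y=np.array([np.cos(a),np.sin(a),0]); z=np.array([0,0,-1.]); return np.stack([np.cross(y,z),y,z],1)
def plan(goal,R1,n,st):
    R0=quat(st["tcp_rot"]); p=np.array(st["ee_pos"]); w=Ro.from_matrix(R0.T@R1).as_rotvec()/n
    dp=(np.array(goal)-p)/n
    print("turn/row",(w/(np.pi/2)).round(4), "total",np.degrees(w*n).round(2))
    if np.linalg.norm(w*n)<np.radians(3): print("shift/row",(R1.T@dp/40).round(4)); return
    for k in range(n): print((Ro.from_rotvec(w*(k+.5)).as_matrix().T@R0.T@dp/40).round(3).tolist())
E
python3 -c "
from h import *; from rig import observe
plan([541,405,235],Rdown(13.1),14,observe())"
```

```text
turn/row [-0.      0.      0.0494] total [-4.00e-02  2.00e-02  6.23e+01]
[-0.764, -0.277, -0.038]
[-0.783, -0.217, -0.038]
[-0.798, -0.155, -0.038]
[-0.807, -0.093, -0.038]
[-0.812, -0.03, -0.038]
[-0.812, 0.033, -0.038]
[-0.807, 0.096, -0.038]
[-0.797, 0.158, -0.038]
[-0.782, 0.22, -0.038]
[-0.763, 0.28, -0.038]
[-0.739, 0.338, -0.038]
[-0.71, 0.394, -0.038]
[-0.678, 0.448, -0.038]
[-0.641, 0.5, -0.038]
```

Emit:
send_rows:
  series:
    - {"delta_pos": [-0.76, -0.28, -0.04], "angular": [0, 0, 0.05], "claw": 0}
    - {"delta_pos": [-0.78, -0.22, -0.04], "angular": [0, 0, 0.05], "claw": 0}
    - {"delta_pos": [-0.8, -0.16, -0.04], "angular": [0, 0, 0.05], "claw": 0}
    - {"delta_pos": [-0.81, -0.09, -0.04], "angular": [0, 0, 0.05], "claw": 0}
    - {"delta_pos": [-0.81, -0.03, -0.04], "angular": [0, 0, 0.05], "claw": 0}
    - {"delta_pos": [-0.81, 0.03, -0.04], "angular": [0, 0, 0.05], "claw": 0}
    - {"delta_pos": [-0.81, 0.1, -0.04], "angular": [0, 0, 0.05], "claw": 0}
    - {"delta_pos": [-0.8, 0.16, -0.04], "angular": [0, 0, 0.05], "claw": 0}
    - {"delta_pos": [-0.78, 0.22, -0.04], "angular": [0, 0, 0.05], "claw": 0}
    - {"delta_pos": [-0.76, 0.28, -0.04], "angular": [0, 0, 0.05], "claw": 0}

```text
clock: 1.15
ee_pos: [444.3, 491.0, 229.8]
tcp_rot: [-0.0, 0.498, 0.867, -0.0]
force: [0.2, -0.6, -0.4]
gripper_width: 0.997
finger_force: 0.0
```

Emit:
send_rows:
  series:
    - {"delta_pos": [-0.74, 0.34, -0.04], "angular": [0, 0, 0.05], "claw": 0}
    - {"delta_pos": [-0.71, 0.39, -0.04], "angular": [0, 0, 0.05], "claw": 0}
    - {"delta_pos": [-0.68, 0.45, -0.04], "angular": [0, 0, 0.05], "claw": 0}
    - {"delta_pos": [-0.64, 0.5, -0.04], "angular": [0, 0, 0.05], "claw": 0}
    - {"delta_pos": [0, 0, 0], "angular": [0, 0, 0], "claw": 0}
    - {"delta_pos": [0, 0, 0], "angular": [0, 0, 0], "claw": 0}
    - {"delta_pos": [0, 0, 0], "angular": [0, 0, 0], "claw": 0}
    - {"delta_pos": [0, 0, 0], "angular": [0, 0, 0], "claw": 0}
    - {"delta_pos": [0, 0, 0], "angular": [0, 0, 0], "claw": 0}
    - {"delta_pos": [0, 0, 0], "angular": [0, 0, 0], "claw": 0}

```text
clock: 2.15
ee_pos: [549.4, 417.6, 236.4]
tcp_rot: [0.0, 0.626, 0.78, 0.0]
force: [0.3, 0.8, 0.0]
gripper_width: 1.0
finger_force: 0.0
```

```bash
cat > look.py <<'E'
import sys,pickle; from h import *; from rig import observe,cams
st=observe(); c=cams.read_camera("wrist"); n=sys.argv[1]
cv2.imwrite(f"pics/{n}.png",c["img"][:,:,::-1]); pickle.dump((st,c),open(n+".pkl","wb"))
print(st["clock"],st["ee_pos"].round(1),quat(st["tcp_rot"]).round(3).tolist(),st["q"].round(2),st["force"].round(1),st["gripper_width"])
W=cloud(c,st); z=W[...,2]; print("bench",np.median(z[abs(z)<8]))
E
python3 look.py w1; python3 - <<'E'
import pickle; from h import *
st,c=pickle.load(open("w1.pkl","rb")); W=cloud(c,st); z=W[...,2]
print("axis px col/row; z rows", z[150:260:10,317].round(0))
for lo,hi in [(130,150),(60,78),(85,105)]:
    m=((z>lo)&(z<hi)&(c["z_map"]>0)).astype(np.uint8); k,L,S,C=cv2.connectedComponentsWithStats(m)
    for i in range(1,k):
        if S[i,4]<150: continue
        P=W[L==i]; r=cv2.minAreaRect(P[:,:2].astype(np.float32)); print(lo,C[i].round(),S[i,4],P.mean(0).round(1),np.round(r[0],1),np.round(r[1],1),round(r[2],1))
E
```

```text
2.15 [549.4 417.6 236.4] [[-0.216, 0.976, 0.0], [0.976, 0.216, 0.0], [0.0, 0.0, -1.0]] [ 0.62  0.34  1.74 -0.    1.06  0.4 ] [0.3 0.8 0. ] 1.0001688747225577
bench -0.053950319412621184
axis px col/row; z rows [-1. 17. 69. 70. 54. 70. 70. 70. 70.  1. -0.]
130 [302. 211.] 539 [536.3 408.8 139.1] [536.5 407.4] [22.2 22.1] 75.9
60 [386. 147.] 438 [616.1 482.1  69.4] [605.  483.1] [61.  49.4] 78.5
60 [305. 190.] 3033 [536.  413.1  69.7] [536.4 407.1] [75.7 75.3] 75.6
85 [380. 143.] 1044 [602.9 485.1  93.2] [598.9 484.8] [70.8 70.3] 58.3
```

View pics/w1.png

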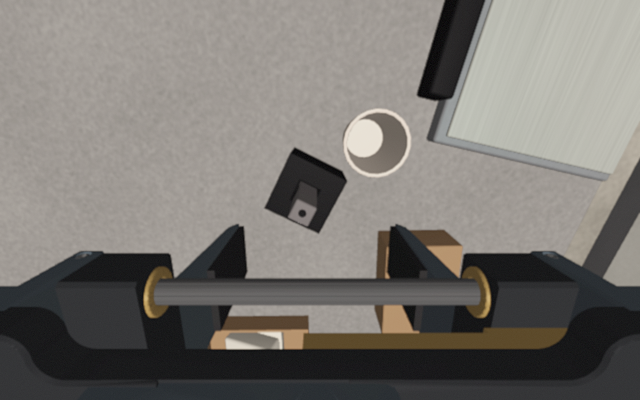

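The wrist view shows the wand top at about (302,212), the holder around (305,190) and the pen cup at (380,143). Wand at (536.5, 407.2), body side at -14.2°, heights and sizes match the given ones. Next, the tray.

```bash
python3 -c "
from h import *; from rig import observe
plan([508,146,250],Rdown(13.1),8,observe())"
```

```text
turn/row [ 0.      0.     -0.0009] total [ 0.    0.   -0.66]
shift/row [-0.7971 -0.3185 -0.0426]
```

Emit:
send_rows:
  series:
    - {"delta_pos": [-0.8, -0.32, -0.043], "angular": [0, 0, -0.001], "claw": 0}
    - {"delta_pos": [-0.8, -0.32, -0.043], "angular": [0, 0, -0.001], "claw": 0}
    - {"delta_pos": [-0.8, -0.32, -0.043], "angular": [0, 0, -0.001], "claw": 0}
    - {"delta_pos": [-0.8, -0.32, -0.043], "angular": [0, 0, -0.001], "claw": 0}
    - {"delta_pos": [-0.8, -0.32, -0.043], "angular": [0, 0, -0.001], "claw": 0}
    - {"delta_pos": [-0.8, -0.32, -0.043], "angular": [0, 0, -0.001], "claw": 0}
    - {"delta_pos": [-0.8, -0.32, -0.043], "angular": [0, 0, -0.001], "claw": 0}
    - {"delta_pos": [-0.8, -0.32, -0.043], "angular": [0, 0, -0.001], "claw": 0}
    - {"delta_pos": [0, 0, 0], "angular": [0, 0, 0], "claw": 0}
    - {"delta_pos": [0, 0, 0], "angular": [0, 0, 0], "claw": 0}

```text
clock: 3.2
ee_pos: [506.4, 144.7, 250.4]
tcp_rot: [0.0, 0.622, 0.783, 0.0]
force: [-0.1, 0.3, 0.1]
gripper_width: 0.996
finger_force: 0.0
```

```bash
python3 look.py w2; python3 - <<'E'
import pickle; from h import *
st,c=pickle.load(open("w2.pkl","rb")); W=cloud(c,st); z=W[...,2]; ok=c["z_map"]>0
v=(np.arange(400)<235)[:,None]&ok
m=(v&(z>24)&(z<75)).astype(np.uint8); k,L,S,C=cv2.connectedComponentsWithStats(m)
for i in range(1,k):
    if S[i,4]>1000:
        P=W[L==i]; r=cv2.minAreaRect(P[:,:2].astype(np.float32)); print(C[i].round(),S[i,4],np.round(r[0],1),np.round(r[1],1),round(r[2],1))
# pocket floors
m=(v&(z>8)&(z<18)).astype(np.uint8); m=cv2.morphologyEx(m,cv2.MORPH_OPEN,np.ones((3,3))); k,L,S,C=cv2.connectedComponentsWithStats(m)
for i in range(1,k):
    if S[i,4]>150:
        P=W[L==i]; r=cv2.minAreaRect(P[:,:2].astype(np.float32)); print("floor",C[i].round(),S[i].tolist(),P.mean(0).round(1),np.round(r[0],1),np.round(r[1],1),round(r[2],1))
E
```

```text
3.2 [506.4 144.7 250.4] [[-0.226, 0.974, 0.001], [0.974, 0.226, 0.0], [0.0, 0.001, -1.0]] [0.23 0.06 2.06 0.   1.02 0.01] [-0.1  0.3  0.1] 0.9961618048954366
bench -0.09748081548923437
[518.  91.] 12599 [719.2 302.1] [101.6 140.6] 13.5
[318. 199.] 6013 [513.9 117.6] [170.5 108.2] 13.0
floor [467.  71.] [462, 41, 11, 61, 207] [663.3 323.1  13.1] [663.5 322.5] [ 1.9 71.6] 13.6
floor [ 29. 185.] [0, 122, 57, 113, 3319] [106.   40.1  13.2] [104.7  45.5] [ 57.8 163.6] 11.6
floor [318. 231.] [301, 227, 34, 8, 262] [525.8  65.1  11.9] [525.7  65.8] [49.6 13.9] 12.9
```

View pics/w2.png

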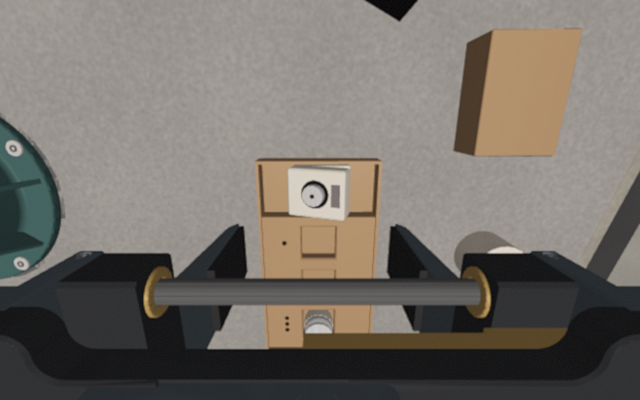

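The wrist view shows the tray from row 158 to 348, columns 257 to 380, with the logger pad at (314,194), pocket 1 at (319,241), pocket 2 partly at row 273 and the tin at (319,323).

```bash
python3 - <<'E'
import pickle; from h import *
st,c=pickle.load(open("w2.pkl","rb")); W=cloud(c,st); z=W[...,2]
box=np.zeros(z.shape,bool); box[150:265,250:390]=1; box[312:352,262:375]=1
yaw=np.radians(13.0); X=np.array([np.cos(yaw),np.sin(yaw)]); Y=np.array([-X[1],X[0]])
Q=np.stack([W[...,:2]@X,W[...,:2]@Y],-1)
m=box&(z>26)&(z<38)
P=Q[m]; print("tray x'",P[:,0].min(),P[:,0].max(),"y' max",np.percentile(P[:,1],[0,.2,99.8,100]))
r=cv2.minAreaRect(W[...,:2][m].astype(np.float32)); print("rect",r)
f=np.zeros_like(m); f[222:268,290:348]=1
P=Q[f&(z<18)&(z>7)]; print("floor1",P.min(0),P.max(0),len(P)); 
g=np.zeros_like(m); g[222:268,290:348]=1; 
# pad
pts=W[180:212,296:330]; zz=pts[...,2]; im=c["img"][180:212,296:330].astype(int)
# local frame: face plane by fit of logger
lg=np.zeros_like(m); lg[165:220,288:350]=1
A=W[lg&(z>36)&(z<80)]; 
n=None
B=A.copy()
for _ in range(8):
    ctr=B.mean(0); n=np.linalg.svd(B-ctr,full_matrices=False)[2][2]; n*=np.sign(n[2]); d=(A-ctr)@n; B=A[abs(d)<2]
print("face normal",n,"tilt",np.degrees(np.arccos(n[2])),"az",np.degrees(np.arctan2(n[1],n[0])),"n",len(B),len(A))
dd=(W-ctr)@n; pm=lg&(dd>6)&(dd<14); k,L,S,C=cv2.connectedComponentsWithStats(pm.astype(np.uint8))
i=1+S[1:,4].argmax(); Pp=W[L==i]; print("pad",S[i],C[i],Pp.mean(0),np.median(dd[L==i]), "local",Pp.mean(0)[:2]@X,Pp.mean(0)[:2]@Y)
print("extent y'",np.ptp(Pp[:,:2]@Y),"extent x'",np.ptp(Pp[:,:2]@X))
cv2.imwrite("pics/pad.png",cv2.resize(c["img"][160:270,250:390,::-1],None,fx=5,fy=5,interpolation=cv2.INTER_CUBIC))
E
```

```text
tray x' 441.9249096166713 612.4235739302331 y' max [-254.4420555  -253.67647455   52.98108233   53.10551417]
rect ((536.238037109375, 20.469284057617188), (170.46279907226562, 307.567626953125), 12.962491989135742)
floor1 [502.20459005 -92.96772801] [552.31489847 -47.1436084 ] 923
face normal [-0.33616165 -0.076883    0.93866093] tilt 20.172119675751023 az -167.11753844730566 n 2251 3099
pad [302 186  21  21 354] [311.96045198 195.88983051] [503.23597835 130.0017805   65.65355921] 10.107727377665654 local 519.5821104151521 13.466379377272153
extent y' 26.598312927169857 extent x' 25.608052259244687
```

View pics/pad.png

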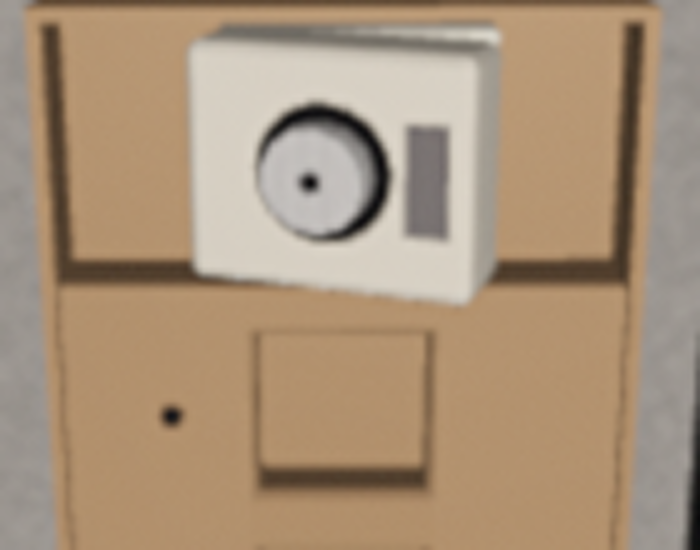

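Tray, pocket 1 (x' 502 to 552, floor edge seen) and pad agree with the given sizes (tilt 20.2°, pad height 65.7, 10.1 proud). On to the bottle.

```bash
python3 - <<'E'
import pickle
from h import *; from rig import observe
st,c=pickle.load(open("w2.pkl","rb"))
for u,v in [(319,226),(319,258),(311.8,196.4)]:
    p=ray(c,u,v,30 if v>200 else 65.7,st); print(p.round(1), p[:2]@[.9744,.225],p[:2]@[-.225,.9744])
plan([610,-368,215],Rdown(13.0),16,observe())
E
```

```text
[524.5  79.3  30. ] 528.8920245821365 -40.69697486263846
[535.9  30.   30. ] 528.9578278009201 -91.38024776124341
[503.2 129.4  65.7] 519.4386842334943 12.82421696005208
turn/row [ 0.     -0.      0.0001] total [ 0.03 -0.01  0.1 ]
shift/row [-0.8178 -0.0227  0.0552]
```

Emit:
send_rows:
  series:
    - {"delta_pos": [-0.82, -0.023, 0], "angular": [0, 0, 0], "claw": 0}
    - {"delta_pos": [-0.82, -0.023, 0], "angular": [0, 0, 0], "claw": 0}
    - {"delta_pos": [-0.82, -0.023, 0], "angular": [0, 0, 0], "claw": 0}
    - {"delta_pos": [-0.82, -0.023, 0], "angular": [0, 0, 0], "claw": 0}
    - {"delta_pos": [-0.82, -0.023, 0.05], "angular": [0, 0, 0], "claw": 0}
    - {"delta_pos": [-0.82, -0.023, 0.05], "angular": [0, 0, 0], "claw": 0}
    - {"delta_pos": [-0.82, -0.023, 0.05], "angular": [0, 0, 0], "claw": 0}
    - {"delta_pos": [-0.82, -0.023, 0.05], "angular": [0, 0, 0], "claw": 0}
    - {"delta_pos": [-0.82, -0.023, 0.05], "angular": [0, 0, 0], "claw": 0}
    - {"delta_pos": [-0.82, -0.023, 0.05], "angular": [0, 0, 0], "claw": 0}

```text
clock: 4.25
ee_pos: [572.6, -177.0, 237.8]
tcp_rot: [-0.0, 0.621, 0.784, 0.0]
force: [0.4, 1.2, -0.1]
gripper_width: 1.0
finger_force: 0.0
```

Emit:
send_rows:
  series:
    - {"delta_pos": [-0.82, -0.023, 0.05], "angular": [0, 0, 0], "claw": 0}
    - {"delta_pos": [-0.82, -0.023, 0.05], "angular": [0, 0, 0], "claw": 0}
    - {"delta_pos": [-0.82, -0.023, 0.1], "angular": [0, 0, 0], "claw": 0}
    - {"delta_pos": [-0.82, -0.023, 0.1], "angular": [0, 0, 0], "claw": 0}
    - {"delta_pos": [-0.82, -0.023, 0.1], "angular": [0, 0, 0], "claw": 0}
    - {"delta_pos": [-0.82, -0.023, 0.1], "angular": [0, 0, 0], "claw": 0}
    - {"delta_pos": [0, 0, 0], "angular": [0, 0, 0], "claw": 0}
    - {"delta_pos": [0, 0, 0], "angular": [0, 0, 0], "claw": 0}
    - {"delta_pos": [0, 0, 0], "angular": [0, 0, 0], "claw": 0}
    - {"delta_pos": [0, 0, 0], "angular": [0, 0, 0], "claw": 0}

```text
clock: 5.25
ee_pos: [611.3, -368.3, 218.2]
tcp_rot: [0.0, 0.621, 0.784, 0.0]
force: [-0.8, -0.4, -0.5]
gripper_width: 0.998
finger_force: 0.0
```

```bash
python3 look.py w3; python3 - <<'E'
import pickle; from h import *
st,c=pickle.load(open("w3.pkl","rb")); W=cloud(c,st); z=W[...,2]
v=(c["z_map"]>0)
for lo,hi in [(97,112),(74,88)]:
    m=(v&(z>lo)&(z<hi)).astype(np.uint8); k,L,S,C=cv2.connectedComponentsWithStats(m)
    for i in range(1,k):
        if S[i,4]<60: continue
        P=W[L==i]; r=cv2.minAreaRect(P[:,:2].astype(np.float32)); print(lo,C[i].round(),S[i,4],P.mean(0).round(1),P[:,2].max(),np.round(r[0],1),np.round(r[1],1))
E
```

```text
5.25 [ 611.3 -368.3  218.2] [[-0.228, 0.974, 0.0], [0.974, 0.228, 0.0], [0.0, 0.0, -1.0]] [-0.57  0.4   1.7   0.    1.04 -0.81] [-0.8 -0.4 -0.5] 0.9978364284842827
bench -0.12287574728370032
97 [315. 198.] 302 [ 608.4 -366.2  104.3] 106.54059781424068 [ 608.3 -366.8] [19.  18.6]
74 [166. 126.] 1266 [ 443.4 -332.6   79.7] 81.94787416494864 [ 442.7 -333. ] [38.9 39.1]
74 [315. 187.] 206 [ 607.1 -361.    77.5] 84.72601718286685 [ 608.1 -364. ] [26.9 21.2]
```

View pics/w3.png

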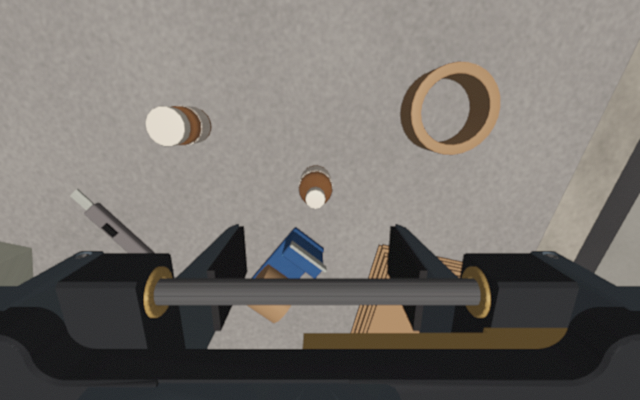

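The bottle cap sits at (315,198), the jar lid at (166,126); bottle at (608.3, -366.6) and jar at (443, -332.8), with heights matching 105 and 80. Descend on the bottle.

```bash
python3 -c "
from h import *; from rig import observe
plan([608.3,-366.6,34],Rdown(13.0),8,observe())"
```

```text
turn/row [0.     0.     0.0003] total [0.01 0.01 0.18]
shift/row [ 0.0078 -0.0078  0.576 ]
```

Emit:
send_rows:
  series:
    - {"delta_pos": [0.03, -0.03, 0.3], "angular": [0, 0, 0.001], "claw": 0}
    - {"delta_pos": [0.03, -0.03, 0.7], "angular": [0, 0, 0.001], "claw": 0}
    - {"delta_pos": [0, 0, 0.8], "angular": [0, 0, 0], "claw": 0}
    - {"delta_pos": [0, 0, 0.8], "angular": [0, 0, 0], "claw": 0}
    - {"delta_pos": [0, 0, 0.8], "angular": [0, 0, 0], "claw": 0}
    - {"delta_pos": [0, 0, 0.7], "angular": [0, 0, 0], "claw": 0}
    - {"delta_pos": [0, 0, 0.5], "angular": [0, 0, 0], "claw": 0}
    - {"delta_pos": [0, 0, 0], "angular": [0, 0, 0], "claw": 0}
    - {"delta_pos": [0, 0, 0], "angular": [0, 0, 0], "claw": 0}
    - {"delta_pos": [0, 0, 0], "angular": [0, 0, 0], "claw": 0}

```text
clock: 6.3
ee_pos: [609.0, -368.2, 35.7]
tcp_rot: [0.001, 0.623, 0.782, 0.0]
force: [-0.5, -1.5, -0.1]
gripper_width: 1.002
finger_force: 0.0
```

Emit:
send_rows:
  series:
    - {"delta_pos": [0, 0, 0], "angular": [0, 0, 0], "claw": 0.75}
    - {"delta_pos": [0, 0, 0], "angular": [0, 0, 0], "claw": 0.75}
    - {"delta_pos": [0, 0, 0], "angular": [0, 0, 0], "claw": 0.75}
    - {"delta_pos": [0, 0, 0], "angular": [0, 0, 0], "claw": 0.75}
    - {"delta_pos": [0, 0, 0], "angular": [0, 0, 0], "claw": 0.75}
    - {"delta_pos": [0, 0, 0], "angular": [0, 0, 0], "claw": 0.75}
    - {"delta_pos": [0, 0, 0], "angular": [0, 0, 0], "claw": 0.75}
    - {"delta_pos": [0, 0, 0], "angular": [0, 0, 0], "claw": 0.75}
    - {"delta_pos": [0, 0, 0], "angular": [0, 0, 0], "claw": 0.75}
    - {"delta_pos": [0, 0, 0], "angular": [0, 0, 0], "claw": 0.75}
  squeeze: 15

```text
clock: 7.3
ee_pos: [608.2, -367.7, 34.1]
tcp_rot: [0.0, 0.623, 0.782, -0.0]
force: [1.0, -0.1, -1.3]
gripper_width: 0.43
finger_force: 15.0
```

```bash
python3 -c "
from h import *; from rig import observe
s=observe(); s['ee_pos'][2]=130; plan([528.9,53.4,130],Rdown(13.0),14,s)"
```

```text
turn/row [ 0.  0. -0.] total [ 0.    0.   -0.05]
shift/row [0.7645 0.0312 0.    ]
```

Emit:
send_rows:
  series:
    - {"delta_pos": [0, 0, -0.2], "angular": [0, 0, 0], "claw": 0.75}
    - {"delta_pos": [0, 0, -0.4], "angular": [0, 0, 0], "claw": 0.75}
    - {"delta_pos": [0, 0, -0.5], "angular": [0, 0, 0], "claw": 0.75}
    - {"delta_pos": [0, 0, -0.5], "angular": [0, 0, 0], "claw": 0.75}
    - {"delta_pos": [0, 0, -0.5], "angular": [0, 0, 0], "claw": 0.75}
    - {"delta_pos": [0, 0, -0.4], "angular": [0, 0, 0], "claw": 0.75}
    - {"delta_pos": [0, 0, -0.2], "angular": [0, 0, 0], "claw": 0.75}
    - {"delta_pos": [0, 0, -0.1], "angular": [0, 0, 0], "claw": 0.75}
    - {"delta_pos": [0, 0, 0], "angular": [0, 0, 0], "claw": 0.75}
    - {"delta_pos": [0, 0, 0], "angular": [0, 0, 0], "claw": 0.75}

```text
clock: 8.3
ee_pos: [607.8, -367.4, 145.3]
tcp_rot: [-0.001, 0.623, 0.782, -0.0]
force: [-0.4, 0.1, -1.7]
gripper_width: 0.438
finger_force: 14.9
```

Emit:
send_rows:
  series:
    - {"delta_pos": [0.2, 0.03, 0], "angular": [0, 0, 0], "claw": 0.75}
    - {"delta_pos": [0.4, 0.03, 0], "angular": [0, 0, 0], "claw": 0.75}
    - {"delta_pos": [0.6, 0.03, 0], "angular": [0, 0, 0], "claw": 0.75}
    - {"delta_pos": [0.7, 0.03, 0], "angular": [0, 0, 0], "claw": 0.75}
    - {"delta_pos": [0.8, 0.03, 0], "angular": [0, 0, 0], "claw": 0.75}
    - {"delta_pos": [0.8, 0.03, 0], "angular": [0, 0, 0], "claw": 0.75}
    - {"delta_pos": [0.8, 0.03, 0], "angular": [0, 0, 0], "claw": 0.75}
    - {"delta_pos": [0.8, 0.03, 0], "angular": [0, 0, 0], "claw": 0.75}
    - {"delta_pos": [0.8, 0.03, 0], "angular": [0, 0, 0], "claw": 0.75}
    - {"delta_pos": [0.8, 0.03, 0], "angular": [0, 0, 0], "claw": 0.75}

```text
clock: 9.3
ee_pos: [558.7, -101.6, 145.8]
tcp_rot: [-0.0, 0.623, 0.782, -0.0]
force: [0.9, -0.8, -2.2]
gripper_width: 0.434
finger_force: 14.9
```

Emit:
send_rows:
  series:
    - {"delta_pos": [0.8, 0.03, 0], "angular": [0, 0, 0], "claw": 0.75}
    - {"delta_pos": [0.8, 0.03, 0], "angular": [0, 0, 0], "claw": 0.75}
    - {"delta_pos": [0.8, 0.03, 0], "angular": [0, 0, 0], "claw": 0.75}
    - {"delta_pos": [0.7, 0.03, 0], "angular": [0, 0, 0], "claw": 0.75}
    - {"delta_pos": [0.5, 0.02, 0], "angular": [0, 0, 0], "claw": 0.75}
    - {"delta_pos": [0.3, 0, 0], "angular": [0, 0, 0], "claw": 0.75}
    - {"delta_pos": [0.1, 0, 0], "angular": [0, 0, 0], "claw": 0.75}
    - {"delta_pos": [0, 0, 0], "angular": [0, 0, 0], "claw": 0.75}
    - {"delta_pos": [0, 0, 0], "angular": [0, 0, 0], "claw": 0.75}
    - {"delta_pos": [0, 0, 0], "angular": [0, 0, 0], "claw": 0.75}

```text
clock: 10.3
ee_pos: [529.6, 52.7, 146.1]
tcp_rot: [0.0, 0.623, 0.782, -0.0]
force: [0.2, 0.8, -2.4]
gripper_width: 0.437
finger_force: 14.9
```

```bash
python3 look.py w4; python3 -c "
from h import *; from rig import observe
plan([528.9,53.4,80],Rdown(13.0),5,observe())"
```

```text
10.3 [529.6  52.7 146.1] [[-0.223, 0.975, 0.0], [0.975, 0.223, -0.0], [-0.0, 0.0, -1.0]] [ 0.06  0.21  2.1  -0.    0.82 -0.17] [ 0.2  0.8 -2.4] 0.4367718874565298
bench -0.10429375449817258
turn/row [ 0.      0.     -0.0002] total [ 0.    0.   -0.11]
shift/row [ 0.004  -0.0028  0.3304]
```

View pics/w4.png

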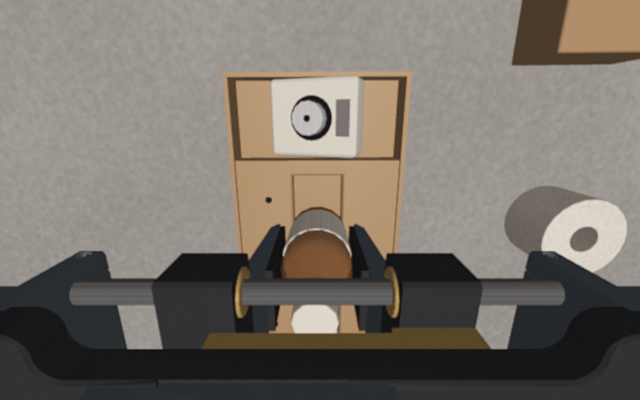

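The bottle hangs upright at column 317, centred on pocket 1 (columns 293 to 342, top edge row 175); the pad dot is at (307,118).

```bash
python3 - <<'E'
import pickle
from h import *
st,c=pickle.load(open("w4.pkl","rb")); W=cloud(c,st); z=W[...,2]
X=np.array([.9744,.225]);Y=np.array([-.225,.9744])
for u,v,h in [(293,175,30),(342,175,30),(307,118,65.7),(317,73,34)]:
    p=ray(c,u,v,h,st); print(p.round(1), p[:2]@X,p[:2]@Y)
print("tcp",st["ee_pos"][:2]@X,st["ee_pos"][:2]@Y)
lg=np.zeros(z.shape,bool); lg[78:156,272:364]=1
ctr=np.array([503.2,130,65.7]); n=np.array([-.342*.9744,-.342*.225,.9397])
d=(W-ctr)@n; m=(lg&(abs(d)<2)).astype(np.uint8); k,L,S,C=cv2.connectedComponentsWithStats(m); i=1+S[1:,4].argmax(); P=W[L==i]
r=cv2.minAreaRect(np.stack([P[:,:2]@X,P[:,:2]@Y],1).astype(np.float32))
print("pad",C[i],S[i,4],P.mean(0),np.median(d[L==i]),r); r0=np.array(r[0]); print(r0[0]*X+r0[1]*Y)
E
```

```text
[500.3  73.   30. ] 503.92106962834754 -41.46090213260024
[548.   83.8  30. ] 552.86410724003 -41.639240188481615
[503.5 129.7  65.7] 519.7891897255972 13.072170170627556
[503.  169.1  34. ] 528.2134040993146 51.62023603227008
tcp 527.9057403587776 -67.77803876330503
pad [306.92280285 117.9631829 ] 842 [503.38783271 129.62603842  65.73779977] -0.007155557306905286 ((519.619384765625, 12.821137428283691), (27.154701232910156, 25.324018478393555), 88.14598083496094)
[503.43237259 129.40727788]
```

Emit:
send_rows:
  series:
    - {"delta_pos": [0.03, 0, 0.2], "angular": [0, 0, 0], "claw": 0.75}
    - {"delta_pos": [0, 0, 0.4], "angular": [0, 0, 0], "claw": 0.75}
    - {"delta_pos": [0, 0, 0.4], "angular": [0, 0, 0], "claw": 0.75}
    - {"delta_pos": [0, 0, 0.4], "angular": [0, 0, 0], "claw": 0.75}
    - {"delta_pos": [0, 0, 0.3], "angular": [0, 0, 0], "claw": 0.75}
    - {"delta_pos": [0, 0, 0.2], "angular": [0, 0, 0], "claw": 0.75}
    - {"delta_pos": [0, 0, 0.2], "angular": [0, 0, 0], "claw": 0.75}
    - {"delta_pos": [0, 0, 0.2], "angular": [0, 0, 0], "claw": 0.75}
    - {"delta_pos": [0, 0, 0.1], "angular": [0, 0, 0], "claw": 0.75}
    - {"delta_pos": [0, 0, 0], "angular": [0, 0, 0], "claw": 0.75}

```text
clock: 11.35
ee_pos: [529.0, 54.6, 49.7]
tcp_rot: [-0.0, 0.623, 0.782, -0.0]
force: [1.0, 0.7, -0.9]
gripper_width: 0.435
finger_force: 14.9
```

Emit:
send_rows:
  series:
    - {"delta_pos": [0, 0, 0.02], "angular": [0, 0, 0], "claw": 0.75}
    - {"delta_pos": [0, 0, 0.02], "angular": [0, 0, 0], "claw": 0.75}
    - {"delta_pos": [0, 0, 0.02], "angular": [0, 0, 0], "claw": 0.75}
    - {"delta_pos": [0, 0, 0], "angular": [0, 0, 0], "claw": 0.75}
    - {"delta_pos": [0, 0, 0], "angular": [0, 0, 0], "claw": 0.75}
    - {"delta_pos": [0, 0, 0], "angular": [0, 0, 0], "claw": 0.75}
    - {"delta_pos": [0, 0, 0], "angular": [0, 0, 0], "claw": 0.75}
    - {"delta_pos": [0, 0, 0], "angular": [0, 0, 0], "claw": 0.75}
    - {"delta_pos": [0, 0, 0], "angular": [0, 0, 0], "claw": 0.75}
    - {"delta_pos": [0, 0, 0], "angular": [0, 0, 0], "claw": 0.75}

```text
clock: 12.35
ee_pos: [529.2, 54.6, 47.7]
tcp_rot: [-0.0, 0.623, 0.782, -0.0]
force: [0.2, 0.5, -1.9]
gripper_width: 0.432
finger_force: 14.9
```

Still about 1.5 mm up, carrying the weight. Lower a bit more, then open.

Emit:
send_rows:
  series:
    - {"delta_pos": [0, 0, 0.02], "angular": [0, 0, 0], "claw": 0.75}
    - {"delta_pos": [0, 0, 0.02], "angular": [0, 0, 0], "claw": 0.75}
    - {"delta_pos": [0, 0, 0.01], "angular": [0, 0, 0], "claw": 0.75}
    - {"delta_pos": [0, 0, 0], "angular": [0, 0, 0], "claw": 0.75}
    - {"delta_pos": [0, 0, 0], "angular": [0, 0, 0], "claw": 0.45}
    - {"delta_pos": [0, 0, 0], "angular": [0, 0, 0], "claw": 0.4}
    - {"delta_pos": [0, 0, 0], "angular": [0, 0, 0], "claw": 0.2}
    - {"delta_pos": [0, 0, 0], "angular": [0, 0, 0], "claw": 0}
    - {"delta_pos": [0, 0, 0], "angular": [0, 0, 0], "claw": 0}
    - {"delta_pos": [0, 0, 0], "angular": [0, 0, 0], "claw": 0}

```text
clock: 13.35
ee_pos: [529.2, 54.6, 45.7]
tcp_rot: [-0.0, 0.623, 0.782, -0.0]
force: [-0.0, 0.1, -0.2]
gripper_width: 0.922
finger_force: 0.0
```

Emit:
send_rows:
  series:
    - {"delta_pos": [0, 0, -0.1], "angular": [0, 0, 0], "claw": 0}
    - {"delta_pos": [0, 0, -0.3], "angular": [0, 0, 0], "claw": 0}
    - {"delta_pos": [0, 0, -0.6], "angular": [0, 0, 0], "claw": 0}
    - {"delta_pos": [0, 0, -0.8], "angular": [0, 0, 0], "claw": 0}
    - {"delta_pos": [0, 0, -0.8], "angular": [0, 0, 0], "claw": 0}
    - {"delta_pos": [0, 0, -0.5], "angular": [0, 0, 0], "claw": 0}
    - {"delta_pos": [-0.2, 0, 0], "angular": [0, 0, 0], "claw": 0}
    - {"delta_pos": [-0.5, 0, 0], "angular": [0, 0, 0], "claw": 0}
    - {"delta_pos": [-0.8, 0, 0], "angular": [0, 0, 0], "claw": 0}
    - {"delta_pos": [-0.5, 0, 0], "angular": [0, 0, 0], "claw": 0}

```text
clock: 14.35
ee_pos: [547.1, -25.1, 169.5]
tcp_rot: [-0.0, 0.623, 0.782, -0.0]
force: [0.2, 0.9, -0.4]
gripper_width: 1.002
finger_force: 0.0
```

```bash
python3 look.py w5; python3 - <<'E'
import pickle
from h import *; from rig import observe
st,c=pickle.load(open("w5.pkl","rb")); W=cloud(c,st); z=W[...,2]
m=((z>108)&(z<122)&(np.arange(400)<260)[:,None]).astype(np.uint8); k,L,S,C=cv2.connectedComponentsWithStats(m)
X=np.array([.9744,.225]);Y=np.array([-.225,.9744])
for i in range(1,k):
    if S[i,4]>100: P=W[L==i]; print("cap",C[i],S[i,4],P.mean(0),P[:,2].max(),P.mean(0)[:2]@X,P.mean(0)[:2]@Y)
plan([443,-332.8,150],Rdown(13.0),9,observe())
E
```

```text
14.35 [547.1 -25.1 169.5] [[-0.224, 0.975, -0.0], [0.975, 0.224, -0.0], [-0.0, -0.0, -1.0]] [-0.09  0.2   2.07 -0.    0.87 -0.31] [ 0.2  0.9 -0.4] 1.0020166664461865
bench -0.09174319892105132
cap [318.03298611 116.375     ] 576 [529.47190536  54.92926847 116.6975678 ] 118.45969433547764 528.2765099913745 -65.6080995139411
turn/row [-0.      0.     -0.0001] total [-0.01  0.03 -0.11]
shift/row [-0.763  -0.4744  0.0542]
```

Bottle stands upright in pocket 1 (cap top 117, as it must be). Now the jar.

Emit:
send_rows:
  series:
    - {"delta_pos": [-0.763, -0.474, 0.05], "angular": [0, 0, 0], "claw": 0}
    - {"delta_pos": [-0.763, -0.474, 0.05], "angular": [0, 0, 0], "claw": 0}
    - {"delta_pos": [-0.763, -0.474, 0.05], "angular": [0, 0, 0], "claw": 0}
    - {"delta_pos": [-0.763, -0.474, 0.05], "angular": [0, 0, 0], "claw": 0}
    - {"delta_pos": [-0.763, -0.474, 0.05], "angular": [0, 0, 0], "claw": 0}
    - {"delta_pos": [-0.763, -0.474, 0.05], "angular": [0, 0, 0], "claw": 0}
    - {"delta_pos": [-0.763, -0.474, 0.05], "angular": [0, 0, 0], "claw": 0}
    - {"delta_pos": [-0.763, -0.474, 0.05], "angular": [0, 0, 0], "claw": 0}
    - {"delta_pos": [-0.763, -0.474, 0.05], "angular": [0, 0, 0], "claw": 0}
    - {"delta_pos": [0, 0, 0], "angular": [0, 0, 0], "claw": 0}

```text
clock: 15.4
ee_pos: [441.0, -332.1, 151.3]
tcp_rot: [-0.0, 0.624, 0.781, -0.0]
force: [0.2, 0.6, -0.3]
gripper_width: 1.001
finger_force: 0.0
```

Emit:
send_rows:
  series:
    - {"delta_pos": [0, 0, 0], "angular": [0, 0, 0], "claw": 0}
    - {"delta_pos": [0, 0, 0], "angular": [0, 0, 0], "claw": 0}
    - {"delta_pos": [0, 0, 0], "angular": [0, 0, 0], "claw": 0}
    - {"delta_pos": [0, 0, 0], "angular": [0, 0, 0], "claw": 0}
    - {"delta_pos": [0, 0, 0], "angular": [0, 0, 0], "claw": 0}
    - {"delta_pos": [0, 0, 0], "angular": [0, 0, 0], "claw": 0}
    - {"delta_pos": [0, 0, 0], "angular": [0, 0, 0], "claw": 0}
    - {"delta_pos": [0, 0, 0], "angular": [0, 0, 0], "claw": 0}
    - {"delta_pos": [0, 0, 0], "angular": [0, 0, 0], "claw": 0}
    - {"delta_pos": [0, 0, 0], "angular": [0, 0, 0], "claw": 0}

```text
clock: 16.4
ee_pos: [442.3, -329.4, 151.7]
tcp_rot: [0.0, 0.623, 0.782, -0.0]
force: [-0.8, -0.3, -0.1]
gripper_width: 0.999
finger_force: 0.0
```

```bash
python3 look.py w6; python3 - <<'E'
import pickle
from h import *; from rig import observe
st,c=pickle.load(open("w6.pkl","rb")); W=cloud(c,st); z=W[...,2]
m=((z>76)&(z<86)&(np.arange(400)<260)[:,None]).astype(np.uint8); k,L,S,C=cv2.connectedComponentsWithStats(m)
for i in range(1,k):
    if S[i,4]>100: P=W[L==i]; print("lid",C[i],S[i,4],P.mean(0),P[:,2].max(),cv2.minAreaRect(P[:,:2].astype(np.float32)))
plan([443,-332.8,26],Rdown(13.0),1,observe())
E
```

```text
16.4 [ 442.3 -329.4  151.7] [[-0.224, 0.975, 0.0], [0.975, 0.224, -0.0], [-0.0, 0.0, -1.0]] [-0.68  0.24  2.07 -0.    0.84 -0.91] [-0.8 -0.3 -0.1] 0.9989533052361549
bench -0.13564591730099096
lid [315.65083612 216.99665552] 1495 [ 441.69320593 -332.55213934   79.74468761] 81.81413122007336 ((441.74041748046875, -333.325439453125), (38.18181228637695, 39.14930725097656), 13.313645362854004)
turn/row [ 0.      0.     -0.0007] total [ 0.    0.   -0.06]
shift/row [-8.7600e-02 -2.7000e-03  3.1422e+00]
```

Emit:
send_rows:
  series:
    - {"delta_pos": [-0.04, -0.01, 0.2], "angular": [0, 0, 0], "claw": 0}
    - {"delta_pos": [-0.04, -0.01, 0.5], "angular": [0, 0, 0], "claw": 0}
    - {"delta_pos": [0, -0.01, 0.6], "angular": [0, 0, 0], "claw": 0}
    - {"delta_pos": [0, 0, 0.6], "angular": [0, 0, 0], "claw": 0}
    - {"delta_pos": [0, 0, 0.5], "angular": [0, 0, 0], "claw": 0}
    - {"delta_pos": [0, 0, 0.4], "angular": [0, 0, 0], "claw": 0}
    - {"delta_pos": [0, 0, 0.3], "angular": [0, 0, 0], "claw": 0}
    - {"delta_pos": [0, 0, 0.1], "angular": [0, 0, 0], "claw": 0}
    - {"delta_pos": [0, 0, 0], "angular": [0, 0, 0], "claw": 0}
    - {"delta_pos": [0, 0, 0], "angular": [0, 0, 0], "claw": 0}

```text
clock: 17.45
ee_pos: [442.2, -333.0, 24.3]
tcp_rot: [0.0, 0.623, 0.782, -0.0]
force: [1.2, 0.6, 0.2]
gripper_width: 0.999
finger_force: 0.0
```

Emit:
send_rows:
  series:
    - {"delta_pos": [0, 0, 0], "angular": [0, 0, 0], "claw": 0.75}
    - {"delta_pos": [0, 0, 0], "angular": [0, 0, 0], "claw": 0.75}
    - {"delta_pos": [0, 0, 0], "angular": [0, 0, 0], "claw": 0.75}
    - {"delta_pos": [0, 0, 0], "angular": [0, 0, 0], "claw": 0.75}
    - {"delta_pos": [0, 0, 0], "angular": [0, 0, 0], "claw": 0.75}
    - {"delta_pos": [0, 0, 0], "angular": [0, 0, 0], "claw": 0.75}
    - {"delta_pos": [0, 0, 0], "angular": [0, 0, 0], "claw": 0.75}
    - {"delta_pos": [0, 0, 0], "angular": [0, 0, 0], "claw": 0.75}
    - {"delta_pos": [0, 0, 0], "angular": [0, 0, 0], "claw": 0.75}
    - {"delta_pos": [0, 0, 0], "angular": [0, 0, 0], "claw": 0.75}

```text
clock: 18.45
ee_pos: [441.9, -332.7, 23.7]
tcp_rot: [0.0, 0.623, 0.782, 0.0]
force: [0.8, 1.2, 1.3]
gripper_width: 0.476
finger_force: 15.0
```

Emit:
send_rows:
  series:
    - {"delta_pos": [0, 0, -0.2], "angular": [0, 0, 0], "claw": 0.75}
    - {"delta_pos": [0, 0, -0.4], "angular": [0, 0, 0], "claw": 0.75}
    - {"delta_pos": [0, 0, -0.5], "angular": [0, 0, 0], "claw": 0.75}
    - {"delta_pos": [0, 0, -0.5], "angular": [0, 0, 0], "claw": 0.75}
    - {"delta_pos": [0, 0, -0.5], "angular": [0, 0, 0], "claw": 0.75}
    - {"delta_pos": [0, 0, -0.4], "angular": [0, 0, 0], "claw": 0.75}
    - {"delta_pos": [0, 0, -0.3], "angular": [0, 0, 0], "claw": 0.75}
    - {"delta_pos": [0, 0, -0.1], "angular": [0, 0, 0], "claw": 0.75}
    - {"delta_pos": [0, 0, 0], "angular": [0, 0, 0], "claw": 0.75}
    - {"delta_pos": [0, 0, 0], "angular": [0, 0, 0], "claw": 0.75}

```text
clock: 19.45
ee_pos: [441.6, -332.5, 139.2]
tcp_rot: [-0.0, 0.623, 0.782, -0.0]
force: [0.3, 0.5, -1.6]
gripper_width: 0.476
finger_force: 15.0
```

```bash
python3 -c "
from h import *; from rig import observe
s=observe(); z=s['ee_pos'][2]; X=np.array([.9744,.225]);Y=np.array([-.225,.9744]); g=527.8*X-136.6*Y; print(g)
plan([*g,z],Rdown(13.0),10,s)"
```

```text
[545.02332 -14.34804]
turn/row [-0.     -0.     -0.0001] total [-0.03 -0.04 -0.06]
shift/row [0.7167 0.4309 0.    ]
```

Emit:
send_rows:
  series:
    - {"delta_pos": [0.25, 0.15, 0], "angular": [0, 0, 0], "claw": 0.75}
    - {"delta_pos": [0.5, 0.3, 0], "angular": [0, 0, 0], "claw": 0.75}
    - {"delta_pos": [0.75, 0.45, 0], "angular": [0, 0, 0], "claw": 0.75}
    - {"delta_pos": [0.75, 0.45, 0], "angular": [0, 0, 0], "claw": 0.75}
    - {"delta_pos": [0.75, 0.45, 0], "angular": [0, 0, 0], "claw": 0.75}
    - {"delta_pos": [0.75, 0.45, 0], "angular": [0, 0, 0], "claw": 0.75}
    - {"delta_pos": [0.75, 0.45, 0], "angular": [0, 0, 0], "claw": 0.75}
    - {"delta_pos": [0.75, 0.45, 0], "angular": [0, 0, 0], "claw": 0.75}
    - {"delta_pos": [0.75, 0.45, 0], "angular": [0, 0, 0], "claw": 0.75}
    - {"delta_pos": [0.5, 0.3, 0], "angular": [0, 0, 0], "claw": 0.75}

```text
clock: 20.45
ee_pos: [535.6, -41.7, 139.1]
tcp_rot: [-0.0, 0.622, 0.783, -0.0]
force: [-0.7, -1.1, -1.6]
gripper_width: 0.474
finger_force: 15.0
```

Emit:
send_rows:
  series:
    - {"delta_pos": [0.35, 0.21, 0], "angular": [0, 0, 0], "claw": 0.75}
    - {"delta_pos": [0.22, 0.13, 0], "angular": [0, 0, 0], "claw": 0.75}
    - {"delta_pos": [0.1, 0.07, 0], "angular": [0, 0, 0], "claw": 0.75}
    - {"delta_pos": [0, 0, 0], "angular": [0, 0, 0], "claw": 0.75}
    - {"delta_pos": [0, 0, 0], "angular": [0, 0, 0], "claw": 0.75}
    - {"delta_pos": [0, 0, 0], "angular": [0, 0, 0], "claw": 0.75}
    - {"delta_pos": [0, 0, 0], "angular": [0, 0, 0], "claw": 0.75}
    - {"delta_pos": [0, 0, 0], "angular": [0, 0, 0], "claw": 0.75}
    - {"delta_pos": [0, 0, 0], "angular": [0, 0, 0], "claw": 0.75}
    - {"delta_pos": [0, 0, 0], "angular": [0, 0, 0], "claw": 0.75}

```text
clock: 21.45
ee_pos: [545.7, -14.7, 139.7]
tcp_rot: [0.0, 0.623, 0.782, 0.0]
force: [0.4, -0.1, -1.6]
gripper_width: 0.476
finger_force: 15.0
```

```bash
python3 look.py w7; python3 -c "
from h import *; from rig import observe
plan([545.0,-14.35,37],Rdown(13.0),1,observe())"
```

```text
21.45 [545.7 -14.7 139.7] [[-0.224, 0.975, 0.0], [0.975, 0.224, -0.0], [-0.0, 0.0, -1.0]] [-0.07  0.25  2.08 -0.    0.82 -0.3 ] [ 0.4 -0.1 -1.6] 0.4758392504986927
bench -0.09472034452451794
turn/row [-0.      0.     -0.0007] total [-0.    0.   -0.06]
shift/row [ 0.0103 -0.0137  2.5674]
```

View pics/w7.png

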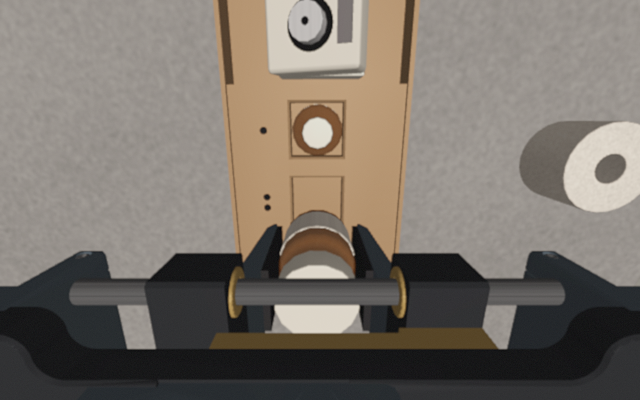

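The bottle stands in pocket 1 at (318,131) and the jar is lined up on pocket 2 (columns 292 to 343, dots at (267,202)). Lower it.

Emit:
send_rows:
  series:
    - {"delta_pos": [0.01, -0.01, 0.2], "angular": [0, 0, 0], "claw": 0.75}
    - {"delta_pos": [0, 0, 0.4], "angular": [0, 0, 0], "claw": 0.75}
    - {"delta_pos": [0, 0, 0.5], "angular": [0, 0, 0], "claw": 0.75}
    - {"delta_pos": [0, 0, 0.4], "angular": [0, 0, 0], "claw": 0.75}
    - {"delta_pos": [0, 0, 0.3], "angular": [0, 0, 0], "claw": 0.75}
    - {"delta_pos": [0, 0, 0.3], "angular": [0, 0, 0], "claw": 0.75}
    - {"delta_pos": [0, 0, 0.2], "angular": [0, 0, 0], "claw": 0.75}
    - {"delta_pos": [0, 0, 0.15], "angular": [0, 0, 0], "claw": 0.75}
    - {"delta_pos": [0, 0, 0.05], "angular": [0, 0, 0], "claw": 0.75}
    - {"delta_pos": [0, 0, 0], "angular": [0, 0, 0], "claw": 0.75}

```text
clock: 22.5
ee_pos: [545.3, -14.3, 39.7]
tcp_rot: [0.0, 0.623, 0.782, 0.0]
force: [-0.0, -0.1, -0.7]
gripper_width: 0.476
finger_force: 15.0
```

Emit:
send_rows:
  series:
    - {"delta_pos": [0, 0, 0.02], "angular": [0, 0, 0], "claw": 0.75}
    - {"delta_pos": [0, 0, 0.02], "angular": [0, 0, 0], "claw": 0.75}
    - {"delta_pos": [0, 0, 0], "angular": [0, 0, 0], "claw": 0.75}
    - {"delta_pos": [0, 0, 0], "angular": [0, 0, 0], "claw": 0.75}
    - {"delta_pos": [0, 0, 0], "angular": [0, 0, 0], "claw": 0.75}
    - {"delta_pos": [0, 0, 0], "angular": [0, 0, 0], "claw": 0.75}
    - {"delta_pos": [0, 0, 0], "angular": [0, 0, 0], "claw": 0.75}
    - {"delta_pos": [0, 0, 0], "angular": [0, 0, 0], "claw": 0.75}
    - {"delta_pos": [0, 0, 0], "angular": [0, 0, 0], "claw": 0.75}
    - {"delta_pos": [0, 0, 0], "angular": [0, 0, 0], "claw": 0.75}

```text
clock: 23.5
ee_pos: [545.2, -14.3, 38.1]
tcp_rot: [0.0, 0.623, 0.782, -0.0]
force: [0.2, -0.2, -1.5]
gripper_width: 0.471
finger_force: 15.0
```

Seat should come at TCP z ≈ 35.7.

Emit:
send_rows:
  series:
    - {"delta_pos": [0, 0, 0.02], "angular": [0, 0, 0], "claw": 0.75}
    - {"delta_pos": [0, 0, 0.02], "angular": [0, 0, 0], "claw": 0.75}
    - {"delta_pos": [0, 0, 0.02], "angular": [0, 0, 0], "claw": 0.75}
    - {"delta_pos": [0, 0, 0], "angular": [0, 0, 0], "claw": 0.75}
    - {"delta_pos": [0, 0, 0], "angular": [0, 0, 0], "claw": 0.45}
    - {"delta_pos": [0, 0, 0], "angular": [0, 0, 0], "claw": 0.4}
    - {"delta_pos": [0, 0, 0], "angular": [0, 0, 0], "claw": 0.2}
    - {"delta_pos": [0, 0, 0], "angular": [0, 0, 0], "claw": 0}
    - {"delta_pos": [0, 0, 0], "angular": [0, 0, 0], "claw": 0}
    - {"delta_pos": [0, 0, 0], "angular": [0, 0, 0], "claw": 0}

```text
clock: 24.5
ee_pos: [545.2, -14.3, 35.7]
tcp_rot: [0.0, 0.623, 0.782, 0.0]
force: [0.4, 0.7, 0.3]
gripper_width: 0.921
finger_force: 0.0
```

Emit:
send_rows:
  series:
    - {"delta_pos": [0, 0, -0.1], "angular": [0, 0, 0], "claw": 0}
    - {"delta_pos": [0, 0, -0.3], "angular": [0, 0, 0], "claw": 0}
    - {"delta_pos": [0, 0, -0.6], "angular": [0, 0, 0], "claw": 0}
    - {"delta_pos": [0, 0, -0.8], "angular": [0, 0, 0], "claw": 0}
    - {"delta_pos": [0, 0, -0.8], "angular": [0, 0, 0], "claw": 0}
    - {"delta_pos": [0, 0, -0.8], "angular": [0, 0, 0], "claw": 0}
    - {"delta_pos": [0, 0, -0.8], "angular": [0, 0, 0], "claw": 0}
    - {"delta_pos": [0, 0, -0.3], "angular": [0, 0, 0], "claw": 0}
    - {"delta_pos": [0, 0, 0], "angular": [0, 0, 0], "claw": 0}
    - {"delta_pos": [0, 0, 0], "angular": [0, 0, 0], "claw": 0}

```text
clock: 25.5
ee_pos: [544.6, -14.2, 214.9]
tcp_rot: [-0.0, 0.623, 0.782, -0.0]
force: [0.1, 0.4, -0.3]
gripper_width: 0.997
finger_force: 0.0
```

```bash
python3 look.py w8; python3 - <<'E'
import pickle
from h import *; from rig import observe
st,c=pickle.load(open("w8.pkl","rb")); W=cloud(c,st); z=W[...,2]
X=np.array([.9744,.225]);Y=np.array([-.225,.9744])
for lo,hi in [(86,98),(110,122)]:
  m=((z>lo)&(z<hi)&(np.arange(400)<260)[:,None]).astype(np.uint8); k,L,S,C=cv2.connectedComponentsWithStats(m)
  for i in range(1,k):
    if S[i,4]>100: P=W[L==i]; print(lo,C[i],S[i,4],P.mean(0),np.median(P[:,2]),P.mean(0)[:2]@X,P.mean(0)[:2]@Y)
plan([536.5,407.2,215],Rdown(-14.2),14,observe())
E
```

```text
25.5 [544.6 -14.2 214.9] [[-0.224, 0.975, -0.001], [0.975, 0.224, 0.0], [0.0, -0.001, -1.0]] [-0.07  0.13  2.05  0.    0.96 -0.29] [ 0.1  0.4 -0.3] 0.9969598883138191
bench -0.10606923364031218
86 [317.78629032 126.59274194] 248 [529.05037181  56.68996307  88.27054224] 88.01900658479585 528.2619239829318 -63.79763363770873
86 [317.12947658 198.24150597] 1089 [544.55042822 -14.11459769  91.67877245] 91.73318260876374 527.4341527741979 -136.27711033716207
110 [317.78571429 129.53968254] 378 [529.37013378  54.99754945 116.67501396] 116.70998442307717 528.1927069807252 -65.51866791382383
turn/row [-0.0001 -0.      0.0215] total [-1.100e-01 -1.000e-02  2.714e+01]
[0.739, 0.142, -0.001]
[0.744, 0.117, -0.001]
[0.747, 0.092, -0.001]
[0.75, 0.067, -0.001]
[0.752, 0.041, -0.001]
[0.753, 0.016, -0.001]
[0.753, -0.01, -0.001]
[0.752, -0.035, -0.001]
[0.75, -0.06, -0.001]
[0.748, -0.086, -0.001]
[0.744, -0.111, -0.001]
[0.74, -0.136, -0.001]
[0.735, -0.161, -0.001]
[0.729, -0.186, -0.001]
```

Both vessels are upright at the right heights. Go to the wand.

Emit:
send_rows:
  series:
    - {"delta_pos": [0.74, 0.14, 0], "angular": [0, 0, 0.0215], "claw": 0}
    - {"delta_pos": [0.745, 0.12, 0], "angular": [0, 0, 0.0215], "claw": 0}
    - {"delta_pos": [0.75, 0.09, 0], "angular": [0, 0, 0.0215], "claw": 0}
    - {"delta_pos": [0.75, 0.07, 0], "angular": [0, 0, 0.0215], "claw": 0}
    - {"delta_pos": [0.75, 0.04, 0], "angular": [0, 0, 0.0215], "claw": 0}
    - {"delta_pos": [0.75, 0.015, 0], "angular": [0, 0, 0.0215], "claw": 0}
    - {"delta_pos": [0.75, -0.01, 0], "angular": [0, 0, 0.0215], "claw": 0}
    - {"delta_pos": [0.75, -0.035, 0], "angular": [0, 0, 0.0215], "claw": 0}
    - {"delta_pos": [0.75, -0.06, 0], "angular": [0, 0, 0.0215], "claw": 0}
    - {"delta_pos": [0.75, -0.085, 0], "angular": [0, 0, 0.0215], "claw": 0}

```text
clock: 26.55
ee_pos: [533.4, 287.4, 213.7]
tcp_rot: [-0.0, 0.746, 0.666, -0.001]
force: [0.6, -0.5, -0.5]
gripper_width: 0.998
finger_force: 0.0
```

Emit:
send_rows:
  series:
    - {"delta_pos": [0.745, -0.11, 0], "angular": [0, 0, 0.0215], "claw": 0}
    - {"delta_pos": [0.74, -0.135, 0], "angular": [0, 0, 0.0215], "claw": 0}
    - {"delta_pos": [0.735, -0.16, 0], "angular": [0, 0, 0.0215], "claw": 0}
    - {"delta_pos": [0.73, -0.185, 0], "angular": [0, 0, 0.0215], "claw": 0}
    - {"delta_pos": [0, 0, 0], "angular": [0, 0, 0], "claw": 0}
    - {"delta_pos": [0, 0, 0], "angular": [0, 0, 0], "claw": 0}
    - {"delta_pos": [0, 0, 0], "angular": [0, 0, 0], "claw": 0}
    - {"delta_pos": [0, 0, 0], "angular": [0, 0, 0], "claw": 0}
    - {"delta_pos": [0, 0, 0], "angular": [0, 0, 0], "claw": 0}
    - {"delta_pos": [0, 0, 0], "angular": [0, 0, 0], "claw": 0}

```text
clock: 27.55
ee_pos: [530.3, 406.5, 215.8]
tcp_rot: [0.0, 0.789, 0.614, 0.0]
force: [-0.8, -0.5, 0.4]
gripper_width: 0.997
finger_force: 0.0
```

```bash
python3 look.py w9; python3 - <<'E'
import pickle
from h import *; from rig import observe
st,c=pickle.load(open("w9.pkl","rb")); W=cloud(c,st); z=W[...,2]
for lo,hi in [(132,146),(64,76)]:
  m=((z>lo)&(z<hi)&(np.arange(400)<260)[:,None]).astype(np.uint8); k,L,S,C=cv2.connectedComponentsWithStats(m)
  for i in range(1,k):
    if S[i,4]>200: P=W[L==i]; print(lo,C[i],S[i,4],P.mean(0),cv2.minAreaRect(P[:,:2].astype(np.float32)))
plan([536.5,407.2,91],Rdown(-14.2),1,observe())
E
```

```text
27.55 [530.3 406.5 215.8] [[0.245, 0.97, 0.0], [0.97, -0.245, 0.0], [0.0, 0.0, -1.0]] [ 0.62  0.33  1.8  -0.    1.01  0.87] [-0.8 -0.5  0.4] 0.997323188095501
bench -0.06714882741187012
132 [323.46959459 207.97635135] 592 [536.73093231 408.8827872  139.41287131] ((536.5965576171875, 407.9495544433594), (21.362545013427734, 20.761749267578125), 75.79032135009766)
64 [377.3972973   99.84324324] 370 [614.47380417 486.29523984  70.19699288] ((604.2506103515625, 485.41461181640625), (50.882102966308594, 60.5779914855957), 7.851901054382324)
64 [321.79331395 186.00843023] 3440 [537.24630241 412.45479659  69.76399681] ((536.2955322265625, 407.43939208984375), (75.17903137207031, 75.14962768554688), 75.810302734375)
turn/row [ 0.0001 -0.0001  0.0003] total [ 0.   -0.01  0.03]
shift/row [0.0537 0.1463 3.1199]
```

Emit:
send_rows:
  series:
    - {"delta_pos": [0.03, 0.07, 0.2], "angular": [0, 0, 0], "claw": 0}
    - {"delta_pos": [0.03, 0.075, 0.5], "angular": [0, 0, 0], "claw": 0}
    - {"delta_pos": [0, 0, 0.6], "angular": [0, 0, 0], "claw": 0}
    - {"delta_pos": [0, 0, 0.6], "angular": [0, 0, 0], "claw": 0}
    - {"delta_pos": [0, 0, 0.5], "angular": [0, 0, 0], "claw": 0}
    - {"delta_pos": [0, 0, 0.4], "angular": [0, 0, 0], "claw": 0}
    - {"delta_pos": [0, 0, 0.2], "angular": [0, 0, 0], "claw": 0}
    - {"delta_pos": [0, 0, 0.1], "angular": [0, 0, 0], "claw": 0}
    - {"delta_pos": [0, 0, 0], "angular": [0, 0, 0], "claw": 0}
    - {"delta_pos": [0, 0, 0], "angular": [0, 0, 0], "claw": 0}

```text
clock: 28.6
ee_pos: [536.8, 408.1, 92.5]
tcp_rot: [0.0, 0.789, 0.615, 0.001]
force: [1.0, 0.2, 0.1]
gripper_width: 1.002
finger_force: 0.0
```

Emit:
send_rows:
  series:
    - {"delta_pos": [0, 0, 0], "angular": [0, 0, 0], "claw": 0.9}
    - {"delta_pos": [0, 0, 0], "angular": [0, 0, 0], "claw": 0.9}
    - {"delta_pos": [0, 0, 0], "angular": [0, 0, 0], "claw": 0.9}
    - {"delta_pos": [0, 0, 0], "angular": [0, 0, 0], "claw": 0.9}
    - {"delta_pos": [0, 0, 0], "angular": [0, 0, 0], "claw": 0.9}
    - {"delta_pos": [0, 0, 0], "angular": [0, 0, 0], "claw": 0.9}
    - {"delta_pos": [0, 0, 0], "angular": [0, 0, 0], "claw": 0.9}
    - {"delta_pos": [0, 0, 0], "angular": [0, 0, 0], "claw": 0.9}
    - {"delta_pos": [0, 0, 0], "angular": [0, 0, 0], "claw": 0.9}
    - {"delta_pos": [0, 0, 0], "angular": [0, 0, 0], "claw": 0.9}
  squeeze: 30

```text
clock: 29.6
ee_pos: [536.4, 407.8, 91.7]
tcp_rot: [-0.0, 0.789, 0.615, -0.0]
force: [-0.3, 0.8, -0.2]
gripper_width: 0.239
finger_force: 30.0
```

Emit:
send_rows:
  series:
    - {"delta_pos": [0, 0, -0.1], "angular": [0, 0, 0], "claw": 0.9}
    - {"delta_pos": [0, 0, -0.2], "angular": [0, 0, 0], "claw": 0.9}
    - {"delta_pos": [0, 0, -0.3], "angular": [0, 0, 0], "claw": 0.9}
    - {"delta_pos": [0, 0, -0.4], "angular": [0, 0, 0], "claw": 0.9}
    - {"delta_pos": [0, 0, -0.5], "angular": [0, 0, 0], "claw": 0.9}
    - {"delta_pos": [0, 0, -0.5], "angular": [0, 0, 0], "claw": 0.9}
    - {"delta_pos": [0, 0, -0.5], "angular": [0, 0, 0], "claw": 0.9}
    - {"delta_pos": [0, 0, -0.4], "angular": [0, 0, 0], "claw": 0.9}
    - {"delta_pos": [0, 0, -0.2], "angular": [0, 0, 0], "claw": 0.9}
    - {"delta_pos": [0, 0, -0.1], "angular": [0, 0, 0], "claw": 0.9}

```text
clock: 30.6
ee_pos: [536.6, 407.9, 220.8]
tcp_rot: [0.0, 0.789, 0.615, 0.001]
force: [-0.2, -0.4, -2.2]
gripper_width: 0.239
finger_force: 30.0
```

```bash
cat > tgt.py <<'E'
from h import *
Xp=np.array([.9744,.225,0]); n=-.34202*Xp+np.array([0,0,.93969]); P=np.array([503.4,129.6,65.7])
y=.93969*Xp+np.array([0,0,.34202]); RT=np.stack([np.cross(y,-n),y,-n],1); L=81.7
E
python3 - <<'E'
from tgt import *; from rig import observe
s=observe(); print(s["ee_pos"],s["q"].round(3),s["force"].round(1),s["gripper_width"])
g=P+(L+50)*n; print(g)
plan([g[0],g[1],218],Rdown(13.0),10,s)
s["tcp_rot"]=[0]+list(Ro.from_matrix(Rdown(13.0)).as_quat()[:3]); s["ee_pos"]=np.array([g[0],g[1],218]); plan(g,RT,6,s)
E
```

```text
[536.581045   407.94086198 220.84586227] [0.615 0.331 1.787 0.    1.023 0.862] [-0.2 -0.4 -2.2] 0.23866922278782488
[459.50909327 119.46509235 189.457173  ]
turn/row [ 0.0001 -0.     -0.0302] total [  0.05  -0.04 -27.15]
[-0.746, -0.028, 0.006]
[-0.744, -0.064, 0.007]
[-0.74, -0.099, 0.007]
[-0.734, -0.134, 0.007]
[-0.727, -0.168, 0.007]
[-0.718, -0.203, 0.007]
[-0.708, -0.236, 0.007]
[-0.696, -0.27, 0.007]
[-0.683, -0.302, 0.007]
[-0.667, -0.334, 0.007]
turn/row [-0.037  0.    -0.   ] total [-20.   0.  -0.]
[-0.0, -0.003, 0.119]
[-0.0, -0.01, 0.118]
[-0.0, -0.017, 0.118]
[-0.0, -0.024, 0.116]
[-0.0, -0.031, 0.115]
[-0.0, -0.037, 0.113]
```

Emit:
send_rows:
  series:
    - {"delta_pos": [-0.4, -0.01, 0], "angular": [0, 0, -0.015], "claw": 0.9}
    - {"delta_pos": [-0.74, -0.05, 0], "angular": [0, 0, -0.03], "claw": 0.9}
    - {"delta_pos": [-0.74, -0.08, 0], "angular": [0, 0, -0.03], "claw": 0.9}
    - {"delta_pos": [-0.735, -0.115, 0], "angular": [0, 0, -0.03], "claw": 0.9}
    - {"delta_pos": [-0.73, -0.15, 0], "angular": [0, 0, -0.03], "claw": 0.9}
    - {"delta_pos": [-0.72, -0.19, 0], "angular": [0, 0, -0.03], "claw": 0.9}
    - {"delta_pos": [-0.71, -0.22, 0], "angular": [0, 0, -0.03], "claw": 0.9}
    - {"delta_pos": [-0.7, -0.25, 0], "angular": [0, 0, -0.03], "claw": 0.9}
    - {"delta_pos": [-0.69, -0.29, 0], "angular": [0, 0, -0.03], "claw": 0.9}
    - {"delta_pos": [-0.67, -0.32, 0], "angular": [0, 0, -0.03], "claw": 0.9}

```text
clock: 31.6
ee_pos: [455.1, 134.4, 219.1]
tcp_rot: [-0.0, 0.632, 0.775, -0.0]
force: [0.1, -0.3, -1.3]
gripper_width: 0.243
finger_force: 30.0
```

Emit:
send_rows:
  series:
    - {"delta_pos": [-0.33, -0.17, 0], "angular": [0, 0, -0.015], "claw": 0.9}
    - {"delta_pos": [0, 0, 0], "angular": [0, 0, 0], "claw": 0.9}
    - {"delta_pos": [0, 0, 0], "angular": [-0.02, 0, 0], "claw": 0.9}
    - {"delta_pos": [0, 0, 0], "angular": [-0.04, 0, 0], "claw": 0.9}
    - {"delta_pos": [0, 0, 0], "angular": [-0.04, 0, 0], "claw": 0.9}
    - {"delta_pos": [0, 0, 0], "angular": [-0.04, 0, 0], "claw": 0.9}
    - {"delta_pos": [0, 0, 0], "angular": [-0.04, 0, 0], "claw": 0.9}
    - {"delta_pos": [0, 0, 0], "angular": [-0.04, 0, 0], "claw": 0.9}
    - {"delta_pos": [0, 0, 0], "angular": [0, 0, 0], "claw": 0.9}
    - {"delta_pos": [0, 0, 0], "angular": [0, 0, 0], "claw": 0.9}

```text
clock: 32.6
ee_pos: [452.0, 121.7, 219.7]
tcp_rot: [0.107, 0.614, 0.77, 0.134]
force: [0.0, -0.3, -1.4]
gripper_width: 0.239
finger_force: 30.0
```

```bash
python3 look.py w10; python3 - <<'E'
from tgt import *; from rig import observe
s=observe(); print(s["q"].round(3)); R=quat(s["tcp_rot"]); print("tip",(s["ee_pos"]+L*R[:,2]).round(1),"axis err",np.degrees(np.arccos(R[:,2]@-n)))
plan(P+(L+15)*n,RT,1,s)
E
```

```text
32.6 [452.  121.7 219.7] [[-0.222, 0.918, 0.329], [0.975, 0.209, 0.075], [0.0, 0.337, -0.941]] [ 0.21 -0.16  2.36  0.01  0.6  -0.02] [ 0.  -0.3 -1.4] 0.2392529097353027
bench -0.27856271117560993
[ 0.21  -0.158  2.358  0.009  0.597 -0.021]
tip [479.2 127.8 143. ] axis err 0.2521004281699633
turn/row [-0.0031  0.0004 -0.0016] total [-0.28  0.04 -0.14]
shift/row [-0.0932 -0.1084  1.6456]
```

View pics/w10.png

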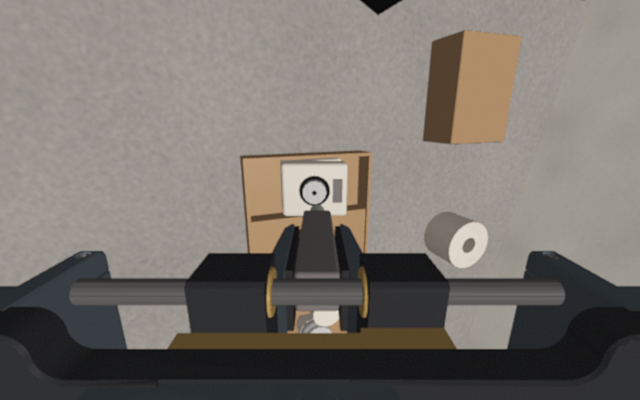

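The wand is in hand with the nose tip near (317,208), and the pad's dot at (314,192). Reach is fine; approach to 15 mm above the pad.

Emit:
send_rows:
  series:
    - {"delta_pos": [-0.03, -0.03, 0.2], "angular": [-0.003, 0, -0.0015], "claw": 0.9}
    - {"delta_pos": [-0.03, -0.04, 0.3], "angular": [0, 0, 0], "claw": 0.9}
    - {"delta_pos": [-0.03, -0.04, 0.3], "angular": [0, 0, 0], "claw": 0.9}
    - {"delta_pos": [0, 0, 0.3], "angular": [0, 0, 0], "claw": 0.9}
    - {"delta_pos": [0, 0, 0.25], "angular": [0, 0, 0], "claw": 0.9}
    - {"delta_pos": [0, 0, 0.2], "angular": [0, 0, 0], "claw": 0.9}
    - {"delta_pos": [0, 0, 0.1], "angular": [0, 0, 0], "claw": 0.9}
    - {"delta_pos": [0, 0, 0], "angular": [0, 0, 0], "claw": 0.9}
    - {"delta_pos": [0, 0, 0], "angular": [0, 0, 0], "claw": 0.9}
    - {"delta_pos": [0, 0, 0], "angular": [0, 0, 0], "claw": 0.9}

```text
clock: 33.65
ee_pos: [471.0, 121.9, 156.6]
tcp_rot: [0.109, 0.613, 0.771, 0.136]
force: [-0.1, -0.7, -1.2]
gripper_width: 0.245
finger_force: 30.0
```

```bash
python3 look.py w11; python3 - <<'E'
from tgt import *; from rig import observe; import pickle
st,c=pickle.load(open("w11.pkl","rb")); W=cloud(c,st); R=quat(st["tcp_rot"]); T=(W-st["ee_pos"])@R
print("tip",(st["ee_pos"]+L*R[:,2]).round(1),"axis err",np.degrees(np.arccos(R[:,2]@-n)),st["q"].round(2),st["force"].round(1))
ok=(c["z_map"]>0)&(abs(T[...,1])<13)&(abs(T[...,0])<20)
for a in range(20,100,6):
    m=ok&(T[...,2]>a)&(T[...,2]<a+6); 
    if m.sum()>3: q=T[m]; print(a,m.sum(),"x",q[:,0].min().round(1),q[:,0].max().round(1),"y",q[:,1].min().round(1),q[:,1].max().round(1),"rows",np.where(m.any(1))[0][[0,-1]])
d=(W-P)@n; box=np.zeros(d.shape,bool); box[80:215,260:370]=1
m=(box&(abs(d)<2)&(np.linalg.norm(W-P,axis=2)<22)).astype(np.uint8); k,LL,S,C=cv2.connectedComponentsWithStats(m); i=1+S[1:,4].argmax(); q=T[LL==i]
print("pad in tool x",q[:,0].min(),q[:,0].max(),"y",q[:,1].min(),q[:,1].max(),"z",np.median(q[:,2]),C[i])
cv2.imwrite("pics/w11c.png",cv2.resize(c["img"][120:270,240:400,::-1],None,fx=4,fy=4,interpolation=cv2.INTER_CUBIC))
plan(P+(L+5)*n,RT,1,st)
E
```

```text
33.65 [471.  121.9 156.6] [[-0.225, 0.915, 0.335], [0.974, 0.211, 0.076], [-0.001, 0.344, -0.939]] [ 0.2  -0.    2.37  0.02  0.43 -0.04] [-0.1 -0.7 -1.2] 0.2445551972914011
bench -0.2570529792924674
tip [498.4 128.1  79.9] axis err 0.021821588029491867 [ 0.2  -0.    2.37  0.02  0.43 -0.04] [-0.1 -0.7 -1.2]
20 87 x 8.6 11.0 y -11.4 10.3 rows [220 225]
26 80 x 9.2 11.0 y -11.1 10.0 rows [217 221]
32 78 x 8.5 10.8 y -11.4 10.3 rows [215 219]
38 68 x 9.6 11.1 y -11.0 9.8 rows [212 215]
44 51 x 9.2 10.8 y -11.3 10.1 rows [211 213]
62 17 x 5.1 6.4 y -4.5 3.2 rows [209 210]
68 25 x 3.4 6.5 y -6.3 5.1 rows [206 210]
74 29 x 3.2 6.4 y -6.4 5.2 rows [205 209]
92 353 x -4.8 13.6 y -12.7 12.4 rows [192 210]
98 53 x -4.1 14.0 y -12.7 11.4 rows [190 209]
pad in tool x -4.837841927756116 13.955955642476736 y -13.68961253037421 12.378808099742857 z 96.84422380960332 [316.35863874 200.83507853]
turn/row [ 0.0012  0.0006 -0.0001] total [ 0.11  0.05 -0.01]
shift/row [0.0061 0.0057 0.2537]
```

View pics/w11c.png

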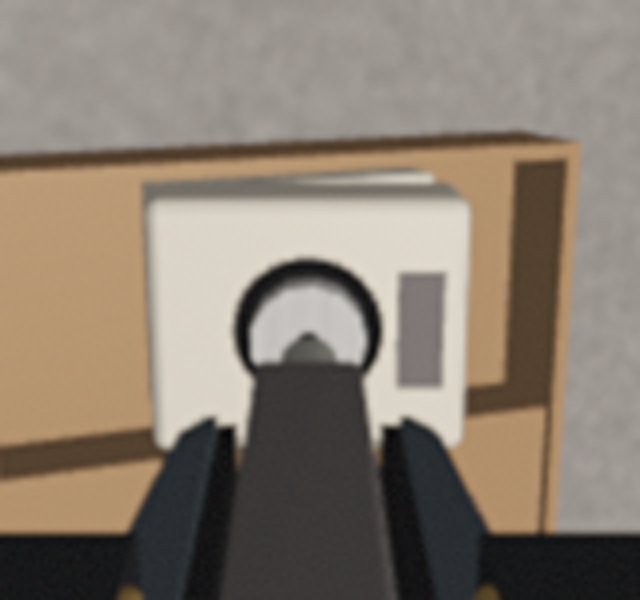

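The crop shows the nose over the middle of the pad (crop (308,345)); in tool axes the pad centre and wand axis agree within about 0.5 mm, gap 15 mm. Close in.

Emit:
send_rows:
  series:
    - {"delta_pos": [0, 0, 0.1], "angular": [0, 0, 0], "claw": 0.9}
    - {"delta_pos": [0, 0, 0.1], "angular": [0, 0, 0], "claw": 0.9}
    - {"delta_pos": [0, 0, 0.05], "angular": [0, 0, 0], "claw": 0.9}
    - {"delta_pos": [0, 0, 0.05], "angular": [0, 0, 0], "claw": 0.9}
    - {"delta_pos": [0, 0, 0.03], "angular": [0, 0, 0], "claw": 0.9}
    - {"delta_pos": [0, 0, 0], "angular": [0, 0, 0], "claw": 0.9}
    - {"delta_pos": [0, 0, 0], "angular": [0, 0, 0], "claw": 0.9}
    - {"delta_pos": [0, 0, 0], "angular": [0, 0, 0], "claw": 0.9}
    - {"delta_pos": [0, 0, 0], "angular": [0, 0, 0], "claw": 0.9}
    - {"delta_pos": [0, 0, 0], "angular": [0, 0, 0], "claw": 0.9}

```text
clock: 34.7
ee_pos: [475.2, 122.8, 143.9]
tcp_rot: [0.109, 0.613, 0.771, 0.136]
force: [0.3, -0.7, -0.9]
gripper_width: 0.241
finger_force: 30.0
```

```bash
cat > chk.py <<'E'
from tgt import *; from rig import observe,cams
F=[];G=[];D=[]
for i in range(6):
    s=observe(); c=cams.read_camera("wrist"); R=quat(s["tcp_rot"]); F.append(s["force"]@n); G.append((s["ee_pos"]+L*R[:,2]-P))
    W=cloud(c,s); T=(W-s["ee_pos"])@R; m=(c["z_map"]>0)&(T[...,0]>4)&(T[...,0]<12)&(abs(T[...,1])<11)&(T[...,2]>75)&(T[...,2]<105)&(np.hypot(T[...,0],T[...,1]+.6)<11.5)&(np.hypot(T[...,0],T[...,1]+.6)>8.5); D.append(np.median(T[m][:,2]) if m.any() else np.nan)
G=np.mean(G,0); print("t",s["clock"],"F.n",np.mean(F).round(2),np.round(F,1),"tip above free pad",(G@n).round(2),"lateral",(G-(G@n)*n).round(1),"pad z in tool",np.mean(D).round(2),"axis err",np.degrees(np.arccos(R[:,2]@-n)).round(2),s["finger_force"],s["gripper_width"])
E
python3 chk.py
```

```text
t 34.95 F.n -1.1 [-0.9 -0.7 -1.4 -1.  -1.6 -1.1] tip above free pad 1.63 lateral [-0.3 -0.4 -0.1] pad z in tool 83.37 axis err nan 29.998117089271545 0.2429842312038133chk.py:6: RuntimeWarning: invalid value encountered in arccos
  G=np.mean(G,0); print("t",s["clock"],"F.n",np.mean(F).round(2),np.round(F,1),"tip above free pad",(G@n).round(2),"lateral",(G-(G@n)*n).round(1),"pad z in tool",np.mean(D).round(2),"axis err",np.degrees(np.arccos(R[:,2]@-n)).round(2),s["finger_force"],s["gripper_width"])
```

Emit:
send_rows:
  series:
    - {"delta_pos": [0, 0, 0.02], "angular": [0, 0, 0], "claw": 0.9}
    - {"delta_pos": [0, 0, 0.02], "angular": [0, 0, 0], "claw": 0.9}
    - {"delta_pos": [0, 0, 0.02], "angular": [0, 0, 0], "claw": 0.9}
    - {"delta_pos": [0, 0, 0.02], "angular": [0, 0, 0], "claw": 0.9}
    - {"delta_pos": [0, 0, 0.02], "angular": [0, 0, 0], "claw": 0.9}
    - {"delta_pos": [0, 0, 0.02], "angular": [0, 0, 0], "claw": 0.9}
    - {"delta_pos": [0, 0, 0], "angular": [0, 0, 0], "claw": 0.9}
    - {"delta_pos": [0, 0, 0], "angular": [0, 0, 0], "claw": 0.9}
    - {"delta_pos": [0, 0, 0], "angular": [0, 0, 0], "claw": 0.9}
    - {"delta_pos": [0, 0, 0], "angular": [0, 0, 0], "claw": 0.9}

```text
clock: 36.0
ee_pos: [476.8, 123.2, 139.3]
tcp_rot: [0.109, 0.613, 0.771, 0.136]
force: [-1.2, 0.4, 2.0]
gripper_width: 0.238
finger_force: 30.0
```

```bash
python3 chk.py 2>/dev/null
```

```text
t 36.25 F.n 1.89 [2.2 1.2 2.  1.4 2.4 2.2] tip above free pad -3.17 lateral [-0.3 -0.4 -0.1] pad z in tool 81.69 axis err nan 29.99900847673416 0.24143012920746612
```

Force and geometry both say about 3.2 mm in; push 0.8 mm more.

Emit:
send_rows:
  series:
    - {"delta_pos": [0, 0, 0.01], "angular": [0, 0, 0], "claw": 0.9}
    - {"delta_pos": [0, 0, 0.01], "angular": [0, 0, 0], "claw": 0.9}
    - {"delta_pos": [0, 0, 0], "angular": [0, 0, 0], "claw": 0.9}
    - {"delta_pos": [0, 0, 0], "angular": [0, 0, 0], "claw": 0.9}
    - {"delta_pos": [0, 0, 0], "angular": [0, 0, 0], "claw": 0.9}
    - {"delta_pos": [0, 0, 0], "angular": [0, 0, 0], "claw": 0.9}
    - {"delta_pos": [0, 0, 0], "angular": [0, 0, 0], "claw": 0.9}
    - {"delta_pos": [0, 0, 0], "angular": [0, 0, 0], "claw": 0.9}
    - {"delta_pos": [0, 0, 0], "angular": [0, 0, 0], "claw": 0.9}
    - {"delta_pos": [0, 0, 0], "angular": [0, 0, 0], "claw": 0.9}

```text
clock: 37.3
ee_pos: [477.1, 123.3, 138.5]
tcp_rot: [0.109, 0.613, 0.771, 0.136]
force: [-1.2, 0.2, 1.6]
gripper_width: 0.238
finger_force: 30.0
```

```bash
python3 chk.py 2>/dev/null
```

```text
t 37.55 F.n 2.34 [1.8 1.7 3.7 1.8 2.4 2.6] tip above free pad -4.0 lateral [-0.3 -0.4 -0.1] pad z in tool 81.68 axis err nan 29.99905675649643 0.2409676954619935
```

Pad is 4.0 mm in with about 3.4 N; nose centred within 0.5 mm and square. Hand in.

```bash
python3 -c "
from rig import ticket; print(ticket.job_done())"
```

```text
the job is handed in; nothing more can be done
None
```

The job is handed in at about 37.6 s: bottle upright in pocket 1, jar upright in pocket 2, and the gripper still holds the wand square on the logger's pad, about 4 mm in at about 3.4 N; no verdict came back.

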